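# Pack spare jar lids from the spring holder into the tin

### The job

Two of the bamboo jar lids in the leaning spring-loaded holder belong in the round tin. One at a time, draw the top lid out from under the lip so that the next one rises into its place, then set it down gently (not dropped) flat on the floor of the tin, so that in the end three lids lie there close together in a triangle, with less than a centimetre between any two. The other two lids stay in the holder, and the tin, mill, mug and jar stay where they are.

Things in the scene. Friction and masses are not known exactly. Their poses are not given: they have to be found in the camera images.
- holder: fixed, leaning, spring-loaded lid holder. Origin: on the table, below the centre of the top lid's top face, which is 160 mm up. x is level and points away from its open front. The stack leans 30 degrees to the front: its axis, upward, is (-0.5, 0, 0.866) in this frame; up-slope along the lids' faces is (0.866, 0, 0.5). Foot plate: x -20 to 120 mm, 120 mm wide. Open at +y and -y for fingers
- seat (a point): where the centre of the underside of the topmost lid lies when it is up against the lip (holder's frame: x 10, z 142.7 mm). The lids touch face to face and are equally wide: fingers reaching more than 20 mm below the top face would pinch the second lid too. A spring presses the stack against the lip with about 3 to 4.5 N
- lip (a point): middle of the front edge of the steel lip (44 mm wide, 5 mm thick, fixed to the back wall) that covers the top lid's top face from 13 mm up-slope of its centre. A lid slid 18 mm or more down-slope is clear of it and can be lifted off along the stack's axis; the next lid follows it up until it meets the lip. Nothing is above the lip
- guides (a point): midway between the tops of the two low front guides, which end 4 mm below the underside of the top lid (24 mm below its top face), so that only the top lid can be slid out, down-slope
- platform (a joint): travel of the spring platform under the stack in m along the stack's axis: 0 with four lids in the holder, 0.02 with three, 0.04 with two
- lid_1: the topmost lid in the holder at the start: bamboo jar lid, a solid disc 62 mm in diameter and 20 mm thick (about 45 g), with a thin white gasket ring low on its side that is level with it. Origin: centre of the underside; z points out of its top face
- lid_2: the second lid from the top of the holder, the same as lid_1
- lid_3: the third lid from the top of the holder, the same as lid_1; stays in the holder
- lid_4: the lowest lid in the holder, the same as lid_1; stays in the holder
- lid_0: the lid that already lies in the tin, about 38 mm from its centre in a direction that varies; the same as lid_1
- tin: open round tin of thin metal, standing loose on the table: inside diameter 156 mm, outside 162 mm, 30 mm high, floor 3 mm thick (0.45 kg). Origin: centre of its underside. Three lids about its centre, 120 degrees apart and 38 mm from it, lie about 4 mm apart
- mill: dark wooden pepper mill, 52 mm in diameter, 147 mm tall; origin under its centre; leave alone
- mug: white mug, 80 mm in diameter, 90 mm tall; origin under its centre; leave alone
- jar: glass jar with a steel cap, 84 mm in diameter, 120 mm tall; origin under its centre; leave alone
There are look-alikes about, which are no part of the job. Leave any black or blue look-alike of the lid_1 alone.

How it is judged (in metres and radians):
On the way, in this order (a step that is already met when the one before it is completed fails the run):
1. the first lid is drawn out of the holder and the second has risen to the lip (distance between lid_1 and seat above 0.08 m and distance between lid_2 and seat below 0.01 m), for 0.2 s.
2. the first lid lies flat in the tin while the second is still at the lip (horizontal distance between lid_1 and tin below 0.05 m and z of lid_1 in the frame of tin between -0.002 and 0.008 m and angle between lid_1's own z axis and vertical below 0.08 rad and distance between lid_2 and seat below 0.01 m), for 0.2 s.
3. the second lid is drawn out of the holder and the third has risen to the lip (distance between lid_2 and seat above 0.08 m and distance between lid_3 and seat below 0.01 m), for 0.2 s.
At the end, for the whole second after the job is handed in: Lids lid_0, lid_1 and lid_2 lie flat (within 0.08 rad) on the floor of the tin, at rest, every two with centres less than 72 mm apart (gap under 10 mm); lid_3 has risen to the lip (its underside's centre within 10 mm of the seat) with lid_4 below it in the holder, both at rest (horizontal distance between each of lid_0, lid_1, lid_2 and tin below 0.05 m and z of lid_0 in the frame of tin between -0.002 and 0.008 m and angle between each of lid_0, lid_1, lid_2's own z axis and vertical below 0.08 rad and z of lid_1 in the frame of tin between -0.002 and 0.008 m and z of lid_2 in the frame of tin between -0.002 and 0.008 m and horizontal distance between lid_0 and lid_1 below 0.072 m and horizontal distance between each of lid_0, lid_1 and lid_2 below 0.072 m and distance between lid_3 and seat below 0.01 m and distance between lid_4 and seat below 0.03 m and linear speed of each of lid_0, lid_1, lid_2, lid_3, lid_4 below 0.02 m/s); the robot touches nothing.
It fails at once if a bystander (mill, mug or jar) is moved by more than 25 mm (distance of any of mill, mug, jar from where it was at the start of the episode above 0.025 m).
It fails at once if the tin is shoved by more than 25 mm (distance of tin from where it was at the start of the episode above 0.025 m).
It fails at once if a lid is dropped or thrown into the tin (faster than 0.5 m/s inside it) ((horizontal distance between lid_1 and tin below 0.078 m and z of lid_1 in the frame of tin below 0.03 m and linear speed of lid_1 above 0.5 m/s) or (horizontal distance between lid_2 and tin below 0.078 m and z of lid_2 in the frame of tin below 0.03 m and linear speed of lid_2 above 0.5 m/s)).
It fails at once if lid_3 or lid_4 leaves the holder (distance between any of lid_3, lid_4 and seat above 0.1 m).
It also fails if it takes over 64 s, if anything falls off the work surface, if the arm or the gripper's body presses on something with over 40 N, if the wrist force passes 120 N, or if a joint passes its speed limit or range.

### The arm

A 7-joint arm with a two-finger parallel gripper is mounted at the origin on the work surface. World frame = base frame: x ahead of the robot, y to its left, z up, the work surface at z = 0. Lengths are in mm, angles in rad, forces in N, time in s.
With the tool pointing down it reaches from about 400 to 875 mm from the base axis. Payload 4.4 kg.
Tool frame: the origin (TCP) lies on the centre line of the jaws, within the pads' length; the fingertips stand 14 mm ahead of it and the grasp point (between the pads) lies 5 mm behind it; z points along the fingers, x is the direction in which the jaws open and shut, and the axes are right-handed (so a half turn about z gives the same grasp; the last joint's range is limited). The gripper opens to 85 mm and grips with 20 to 120 N. Pads are 22 mm wide; open, the fingers measure 114 mm over their backs; the gripper's body (76 mm by 85 mm) begins 54 mm behind the grasp point. The pads swing forward as they close: fully open they stand 13 mm farther back than shut.
Start: joints at [-1.366, 0.628, 0.038, 1.517, -0.027, 0.996, -0.02], TCP at [173.852, 626.333, 245.313] pointing down, gripper open.
Joint ranges: [-3.06, 3.06], [-0.37, 2.12], [-1.25, 1.32], [0.18, 2.47], [-1.1, 4.24], [0.23, 1.98], [-2.94, 2.94]. Speed limits (rad/s): [2.57, 2.57, 3.14, 3.14, 3.14, 3.14, 3.14].

### API

Orientations are given as [roll, pitch, yaw] about the fixed x, y, z axes, in that order (R = Rz(yaw) Ry(pitch) Rx(roll)).
In Python, from cell import ctrl gives the robot as it stands.
- The arm moves only by the tool send_rows, never from a script. Its argument "commands" is a list of rows, each a list of 5 numbers: the finger opening in mm, from 0 to 85.4, then the shift along the tool's x, y, z in mm, then the turn about the tool's z in degrees. In form: [[grip, x, y, z, roll], ...]. A call has 1 to 5 rows; each row is the pose to reach, as a shift and turn from the pose measured when the call began, along the tool's axes at that moment; what a row does not reach only later rows make up. A row lasts 1/10 s, in which the tool goes at most 50 mm and 8.59 degrees, less where a joint would pass 70% of its speed; a pose out of reach is approached as far as the arm can. A call with a gripper value outside its range is refused whole. The fingers move at their own pace and stop on an object; the grip force is fixed at half the most. Time passes only in rows, so rows that repeat a pose let the fingers close. It gives the time, the measured TCP pose, the force and the opening at its end, in the units of the state.
- ctrl.read_state(): the state, without advancing time (a new reading comes with each control period).
- ctrl.get_image(name): name is "side" or "top" or "wrist"; returns the picture (420x560x3 uint8, red, green, blue); there is no depth.
- ctrl.camera_params(name): a dict with "fx", "fy", "cx", "cy" (pixels), "cam_to_world" (4x4, takes a point from camera to world coordinates). Camera axes: x right, y down, z forward; pixel columns grow to the right and rows downward; lengths in mm; the calibration is good to about 2 mm. A picture is of the moment at which its call begins: read the wrist's pose just before it. camera_params takes no time and is no camera call; for the wrist camera it gives the pose at the moment of the call.
- ctrl.finish_job(): hands the job in, once; it reports no verdict.
The state is a dict: "clock": time; "qpos": joint angles; "qd": joint speeds; "tau": joint torques, N m; "eef_pos": TCP position; "tool_rot": TCP orientation; "force": force on the tool from outside, world axes, zero at the start; "torque": the same for the moment, N m; "width": finger opening in mm.
Only numpy, scipy, OpenCV 4.12 (cv2) and the standard library are available. Lean on these libraries where they do the work, as an engineer would, in place of code of your own. Each camera call takes 0.05 s, during which the arm holds its last target.

## Working session

There is one attempt and no reset: what is moved stays moved. The work goes in short steps, Python scripts to look and compute and a tool call to move; the robot and the scene stay as the last step left them, time stands still between calls to the robot, and variables do not carry over. Pictures are saved under pics/ and viewed, and the job is handed in when it is done.

Besides the shell and the picture viewer there is one more tool, called after ">>>" as name([rows], argument=value, ...), one row to a line, values as JSON. send_rows: Moves the arm, as the interface text tells. Its arguments: {"type":"object","properties":{"commands":{"type":"array"}},"required":["commands"]}

```bash
mkdir -p pics; ls
python3 - <<'E'
from cell import ctrl
import cv2,json
s=ctrl.read_state();print(s)
for n in("side","top","wrist"):
    p=ctrl.camera_params(n);print(n,p)
    cv2.imwrite(f"pics/{n}0.png",ctrl.get_image(n)[:,:,::-1])
E
```

```text
pics
{'clock': 0.0, 'qpos': array([-1.36580204,  0.62931156,  0.03845176,  1.51838676, -0.02700053,
        0.99631227, -0.02003034]), 'qd': array([ 1.75406556e-03,  6.22939967e-04,  9.18841351e-06, -9.62351736e-04,
        8.94847910e-05,  9.70515736e-05,  4.38747910e-04]), 'tau': array([-1.61777907e-04, -5.63410842e+01,  1.22618929e+00, -1.93442005e+01,
        1.09494198e-02,  1.07235930e-02, -3.86117080e-06]), 'eef_pos': array([173.68717439, 625.73132982, 244.40565907]), 'tool_rot': array([3.14156347e+00, 1.89944297e-03, 1.29996304e+00]), 'force': array([-0.06344929, -0.14792611, -0.89348817]), 'torque': array([ 0.0292891 , -0.03075156, -0.01116622]), 'width': 85.19651998009175}
side {'fx': 519.5192105629052, 'fy': 519.5192105629052, 'cx': 280.7235355921911, 'cy': 202.2196997378231, 'cam_to_world': array([[-9.70823050e-01, -1.50510684e-01,  1.86679241e-01,
         3.76136283e+02],
       [-2.39766988e-01,  5.96951442e-01, -7.65611368e-01,
         7.41175013e+02],
       [ 3.79424869e-03, -7.88032683e-01, -6.15621713e-01,
         7.04054992e+02],
       [ 0.00000000e+00,  0.000
[... 288 characters left out ...]
, -1.85474173e-02, -3.06033677e-02,
         5.89848906e+00],
       [ 3.21764239e-02, -9.14778016e-02, -9.95287139e-01,
         9.66456287e+02],
       [ 0.00000000e+00,  0.00000000e+00,  0.00000000e+00,
         1.00000000e+00]])}
wrist {'fx': 356.38848490910055, 'fy': 356.38848490910055, 'cx': 283.207544428569, 'cy': 204.21654517709632, 'cam_to_world': array([[ 2.66907408e-01,  9.23238621e-01,  2.76389009e-01,
         1.03264424e+02],
       [ 9.63718908e-01, -2.54947394e-01, -7.90423476e-02,
         6.45821943e+02],
       [-2.51029042e-03,  2.87458303e-01, -9.57789864e-01,
         3.72781572e+02],
       [ 0.00000000e+00,  0.00000000e+00,  0.00000000e+00,
         1.00000000e+00]])}
```

View pics/side0.png

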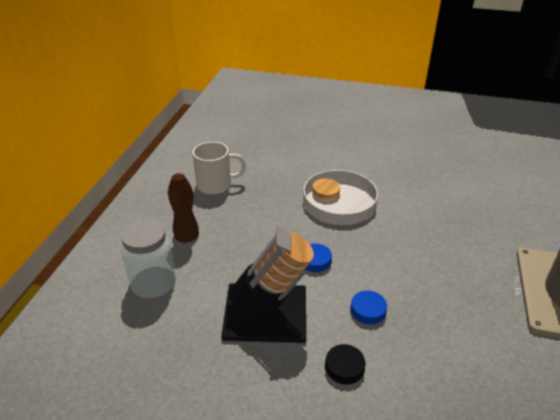

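View pics/top0.png

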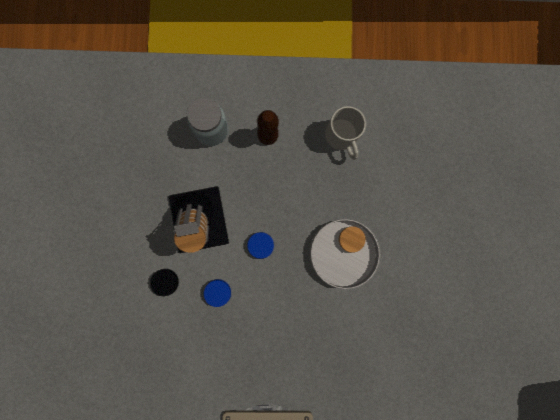

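View pics/wrist0.png

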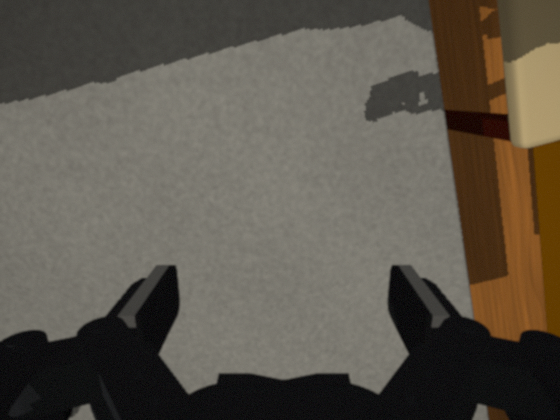

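Run:
```python
import cv2
def crop(n,x0,y0,w,h,k,o):
    i=cv2.imread(f"pics/{n}0.png")[y0:y0+h,x0:x0+w]
    i=cv2.resize(i,None,fx=k,fy=k,interpolation=cv2.INTER_CUBIC)
    i=cv2.convertScaleAbs(i,alpha=1.6,beta=15)
    for t in range(0,w,10): cv2.putText(i,str(x0+t),(t*k,8),0,.3,(0,255,0)) if t%20==0 else 0; cv2.line(i,(t*k,10),(t*k,14),(0,255,0))
    for t in range(0,h,10): cv2.putText(i,str(y0+t),(0,t*k+4),0,.3,(0,255,0))
    cv2.imwrite(o,i)
crop("top",155,175,100,80,8,"pics/ctop.png")
crop("side",215,215,110,90+40,5-1,"pics/cside.png")
crop("top",300,210,90,85,7,"pics/ctin.png")
crop("side",290,160,100,70,8,"pics/cstin.png")
```

```text
(no output)
```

View pics/ctop.png

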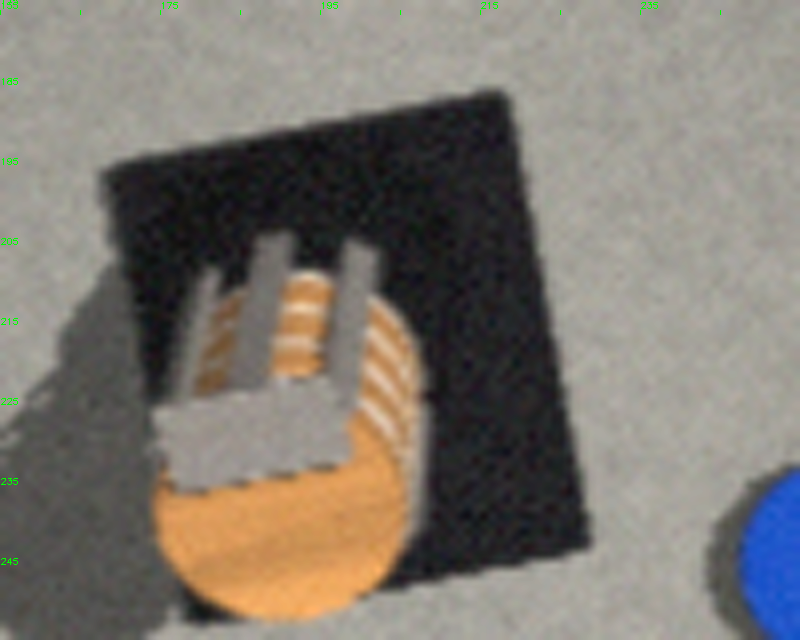

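View pics/cside.png

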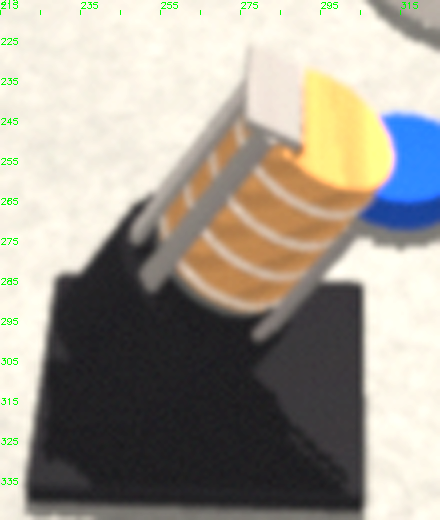

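View pics/ctin.png

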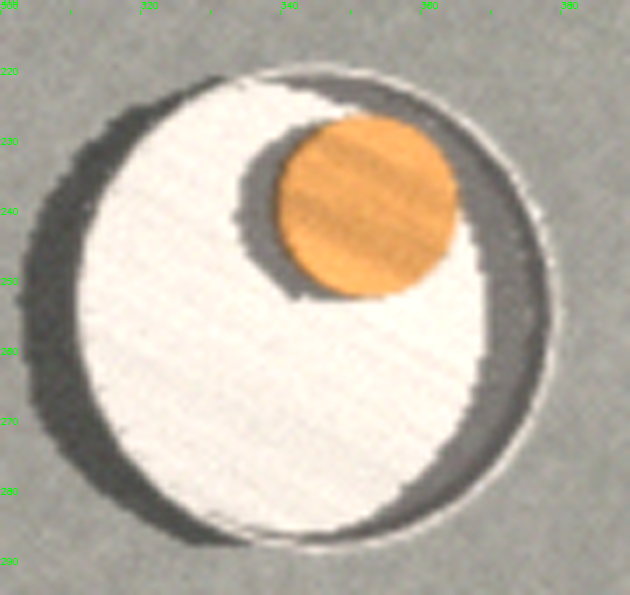

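View pics/cstin.png

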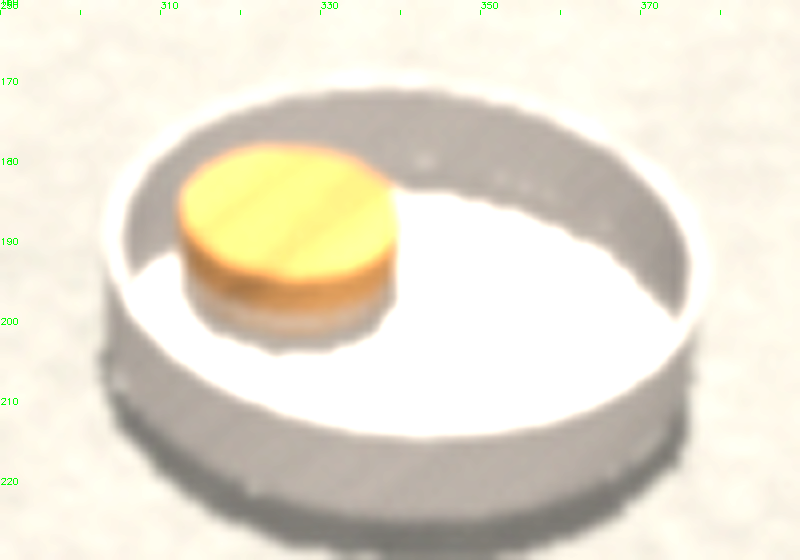

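```bash
cat > h.py <<'E'
import numpy as np,cv2
from cell import ctrl
from scipy.optimize import least_squares
P={n:ctrl.camera_params(n) for n in("side","top")}
def proj(n,p,c=None):
    c=c or P[n];M=np.linalg.inv(c["cam_to_world"]);p=np.atleast_2d(p)
    q=p@M[:3,:3].T+M[:3,3]
    return np.c_[c["fx"]*q[:,0]/q[:,2]+c["cx"],c["fy"]*q[:,1]/q[:,2]+c["cy"]]
def back(c,u,v,z):
    T=c["cam_to_world"];d=T[:3,:3]@[(u-c["cx"])/c["fx"],(v-c["cy"])/c["fy"],1]
    return T[:3,3]+d*(z-T[2,3])/d[2]
t=np.linspace(0,2*np.pi,361)
def circ(x,y,z,r): return np.c_[x+r*np.cos(t),y+r*np.sin(t),0*t+z]
def ext(q): return np.r_[q[:,0].min(),q[:,0].max(),q[:,1].min(),q[:,1].max()]
def crop(im,x0,y0,w,h,k,o):
    i=im[y0:y0+h,x0:x0+w]
    i=cv2.resize(i,None,fx=k,fy=k,interpolation=cv2.INTER_CUBIC)
    i=cv2.convertScaleAbs(i,alpha=1.6,beta=15)
    for a in range(0,w,20): cv2.putText(i,str(x0+a),(a*k,8),0,.3,(0,255,0)); cv2.line(i,(a*k,10),(a*k,14),(0,255,0))
    for a in range(0,h,10): cv2.putText(i,str(y0+a),(0,a*k+4),0,.3,(0,255,0))
    cv2.imwrite(o,i)
E
python3 - <<'E'
from h import *
n=np.nan
def fitc(z,R,ot,os):
    def f(p):
        r=np.r_[ext(proj("top",circ(p[0],p[1],z,R)))-ot,ext(proj("side",circ(p[0],p[1],z,R)))-os]
        return r[~np.isnan(r)]
    for o in((ot,os),):
        s=least_squares(f,[500,-100]);print(s.x,s.fun.round(1))
    return s.x
fitc(30,81,[n,379.5,218.7,288.5],[302.7,379,168.5,n])
fitc(23,31,[339.3,365.6,226,252.5],[312,339.7,177.5,195])
def H(p,q):
    c,s=np.cos(p[2]),np.sin(p[2]);q=np.atleast_2d(np.array(q,float))
    return np.c_[p[0]+c*q[:,0]-s*q[:,1],p[1]+s*q[:,0]+c*q[:,1],q[:,2]]
ax=np.array([-.5,0,.866]);up=np.array([.866,0,.5]);yy=np.array([0,1,0]);T=np.array([0,0,160])
def lid(): return T+31*np.outer(np.cos(t),up)+31*np.outer(np.sin(t),yy)
lip=[T+13*up+5*ax+22*yy,T+13*up+5*ax-22*yy]
def f(p,split=False):
    h=p[3]
    a=(proj("top",H(p,[[120,60,h],[120,-60,h],[-20,-60,h]]))-[[168,196],[218,186.7],[228.7,243]])
    b=(proj("side",H(p,[[120,60,h],[120,-60,h],[-20,-60,h],[-20,60,h]]))-[[222,337],[229,283.5],[305,286],[306,338]])
    c=proj("top",H(p,lip))-[[177,236.5],[199,233]]
    d=proj("side",H(p,lip))-[[290,250],[291,231]]
    e=(ext(proj("top",H(p,lid())))-[174.3,206.5,n,252.3])
    g=(ext(proj("side",H(p,lid())))-[n,313.5,n,262.5])
    if split: print([x.round(1).tolist() for x in(a,b,c,d,e,g)])
    r=np.r_[a.ravel(),b.ravel(),c.ravel(),d.ravel(),e,g];return r[~np.isnan(r)]
s=least_squares(f,[450,200,0,5],loss='soft_l1');print(s.x,np.degrees(s.x[2]));f(s.x,True)
E
```

```text
[ 465.32218099 -173.74967074] [-0.2  0.1  0.3  0.6 -1.  -0.3]
[ 499.4938765  -191.33317703] [-0.7 -0.9 -0.2 -0.3  0.3  0.5 -0.6 -1.7]
[4.92037746e+02 1.61331802e+02 2.14767823e-01 5.69799365e+00] 12.305289821548026
[[[0.2, -0.6], [-0.1, -0.9], [0.1, 0.1]], [[-1.0, 0.4], [-0.2, -0.2], [0.8, -1.0], [0.6, 1.5]], [[-0.4, 0.2], [-0.2, -0.7]], [[0.8, -1.0], [0.2, -1.3]], [-0.8, -1.0, nan, 0.2], [nan, 0.1, nan, -1.9]]
```

```bash
cat >> h.py <<'E'
from scipy.spatial.transform import Rotation as Ro
def go(x,y,z,yaw=None):
    s=ctrl.read_state();R=Ro.from_euler('xyz',s["tool_rot"]).as_matrix()
    d=R.T@(np.array([x,y,z])-s["eef_pos"])
    y0=np.degrees(np.arctan2(R[1,0],R[0,0]))
    r=0 if yaw is None else -((yaw-y0+90)%180-90)
    print("t",round(s["clock"],2),"pos",s["eef_pos"].round(1),"rot",s["tool_rot"].round(3),"w",round(s["width"],1),"F",s["force"].round(1)," CMD",d.round(1),"roll",round(r,1))
E
python3 -c "
from h import *
go(497,162.4,245,102.3)"
```

```text
t 0.15 pos [173.7 625.9 244.6] rot [3.142e+00 1.000e-03 1.300e+00] w 85.6 F [-0.7 -0.1 -0.6]  CMD [-3.601e+02  4.355e+02  1.000e-01] roll -27.8
```

>>> send_rows([
  [85,-30,36,0,-6],
  [85,-60,72,0,-12],
  [85,-92,111,0,-18],
  [85,-124,150,0,-24],
  [85,-155,188,0,-27.8],
])

```text
clock: 0.65
eef_pos: [314.2, 424.4, 244.7]
tool_rot: [-3.141, 0.002, 1.789]
force: [1.6, 0.8, -0.6]
width: 85.2
```

```bash
python3 -c "
from h import *
go(497,162.4,245,102.3)"
```

```text
t 0.65 pos [314.2 424.4 244.7] rot [-3.141e+00  2.000e-03  1.789e+00] w 85.2 F [ 1.6  0.8 -0.6]  CMD [-2.954e+02  1.217e+02  1.000e-01] roll 0.2
```

>>> send_rows([
  [85,-46,19,0,0],
  [85,-92,38,0,0],
  [85,-138,57,0,0],
  [85,-184,76,0,0],
  [85,-230,95,0,0],
])

```text
clock: 1.15
eef_pos: [457.1, 219.2, 245.0]
tool_rot: [-3.141, 0.001, 1.789]
force: [0.7, 0.6, 0.2]
width: 85.2
```

>>> send_rows([
  [85,-30,12,0,0],
  [85,-62,25,0,0],
  [85,-62,25,0,0],
  [85,-62,25,0,0],
])

```text
clock: 1.55
eef_pos: [495.0, 163.5, 244.8]
tool_rot: [-3.14, 0.001, 1.787]
force: [0.2, 0.1, 0.2]
width: 85.2
```

Run:
```python
from h import *
go(497,162.4,245,102.3)
for n in("side","top","wrist"): cv2.imwrite(f"pics/{n}1.png",ctrl.get_image(n)[:,:,::-1])
```

```text
t 1.55 pos [495.  163.5 244.8] rot [-3.140e+00  1.000e-03  1.787e+00] w 85.2 F [0.2 0.1 0.2]  CMD [-1.5  1.8 -0.2] roll 0.1
```

View pics/wrist1.png

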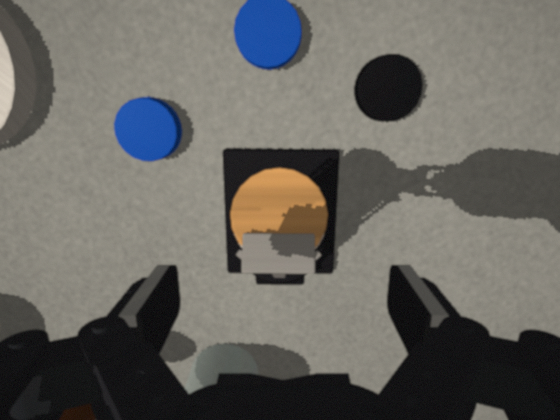

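View pics/side1.png

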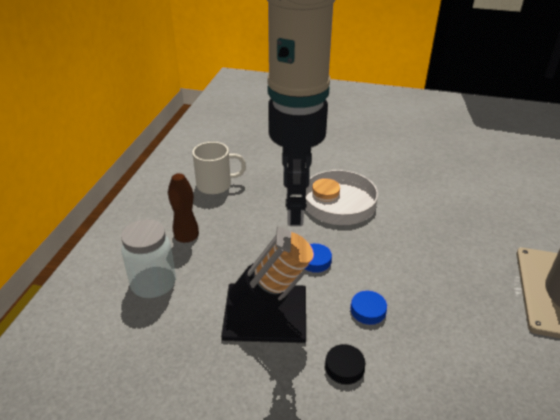

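Run:
```python
from h import *
c=ctrl.camera_params("wrist")
w=cv2.imread("pics/wrist1.png");s=cv2.imread("pics/side1.png")
crop(w,205,135,150,155,4-0,"pics/cw1.png")
crop(s,265,180,60,80,7,"pics/cs1.png")
p=[492.04,161.33,.21477]
def H(q):
    C,S=np.cos(p[2]),np.sin(p[2]);q=np.atleast_2d(np.array(q,float))
    return np.c_[p[0]+C*q[:,0]-S*q[:,1],p[1]+S*q[:,0]+C*q[:,1],q[:,2]]
ax=np.array([-.5,0,.866]);up=np.array([.866,0,.5]);yy=np.array([0,1,0]);T=np.array([0,0,160])
print("lid ext",ext(proj(0,H(T+31*np.outer(np.cos(t),up)+31*np.outer(np.sin(t),yy)),c)).round(1))
print("lip",proj(0,H([T+13*up+5*ax+22*yy,T+13*up+5*ax-22*yy]),c).round(1).tolist())
print("plate",proj(0,H([[-20,-60,5.7],[-20,60,5.7],[120,60,5.7],[120,-60,5.7]]),c).round(1).tolist())
e=ctrl.read_state();R=Ro.from_euler('xyz',e["tool_rot"]).as_matrix()
for k in (0,5,10,14):
  for n in("wrist","side"):
    print(k,n,[proj(n,e["eef_pos"]+R@[sx*42.6,sy*11,k],c if n=="wrist" else None).round(1).tolist()[0] for sx in(-1,1) for sy in(-1,1)])
```

```text
lid ext [227.9 326.4 167.2 263.7]
lip [[313.0, 233.4], [240.6, 232.9]]
plate [[221.6, 148.2], [338.2, 149.1], [332.0, 272.1], [226.8, 271.3]]
0 wrist [[174.7, 261.4], [179.4, 310.1], [390.6, 261.7], [385.9, 310.3]]
0 side [[303.2, 185.1], [288.5, 184.9], [304.0, 221.8], [287.9, 221.6]]
5 wrist [[178.3, 256.0], [182.7, 303.4], [387.0, 256.3], [382.7, 303.6]]
5 side [[303.1, 187.8], [288.5, 187.6], [303.9, 224.6], [287.9, 224.3]]
10 wrist [[181.7, 251.0], [185.8, 297.1], [383.7, 251.2], [379.7, 297.3]]
10 side [[303.0, 190.5], [288.4, 190.2], [303.8, 227.3], [287.8, 227.1]]
14 wrist [[184.2, 247.2], [188.1, 292.3], [381.2, 247.4], [377.4, 292.5]]
14 side [[302.9, 192.6], [288.4, 192.4], [303.7, 229.5], [287.8, 229.3]]
```

View pics/cw1.png

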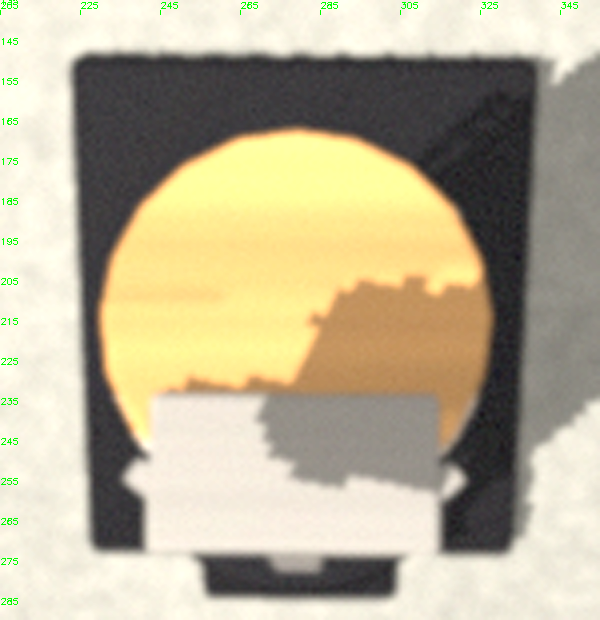

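View pics/cs1.png

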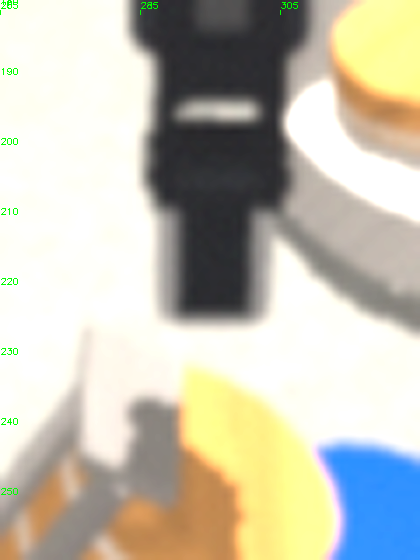

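```bash
python3 -c "
from h import *
go(496.8,163.2,153.5,102.3)"
```

```text
t 1.7 pos [494.1 165.6 245. ] rot [-3.140e+00  1.000e-03  1.792e+00] w 85.2 F [-0.9  0.   0.6]  CMD [-2.9  2.3 91.5] roll 0.4
```

>>> send_rows([
  [85,-2,1,20,0],
  [85,-2,1,40,0],
  [85,-2,1,55,0],
  [85,-2,1,55,0],
])

```text
clock: 2.1
eef_pos: [493.4, 164.8, 188.3]
tool_rot: [-3.136, 0.001, 1.794]
force: [-0.5, 0.3, -0.3]
width: 85.1
```

Run:
```python
from h import *
go(496.8,163.2,153.5,102.3)
go(496.8,163.2,153.5,102.3)
for n in("side","wrist"): cv2.imwrite(f"pics/{n}2.png",ctrl.get_image(n)[:,:,::-1])
go(496.8,163.2,153.5,102.3)
crop(cv2.imread("pics/side2.png"),245,190,90,90,6,"pics/cs2.png")
```

```text
t 2.1 pos [493.4 164.8 188.3] rot [-3.136e+00  1.000e-03  1.794e+00] w 85.1 F [-0.5  0.3 -0.3]  CMD [-2.3  3.2 34.8] roll 0.5
t 2.1 pos [493.4 164.8 188.3] rot [-3.136e+00  1.000e-03  1.794e+00] w 85.1 F [-0.5  0.3 -0.3]  CMD [-2.3  3.2 34.8] roll 0.5
t 2.2 pos [495.1 164.9 190.2] rot [-3.14   0.     1.794] w 85.2 F [0.2 0.4 0.7]  CMD [-2.   1.4 36.7] roll 0.5
```

View pics/cs2.png

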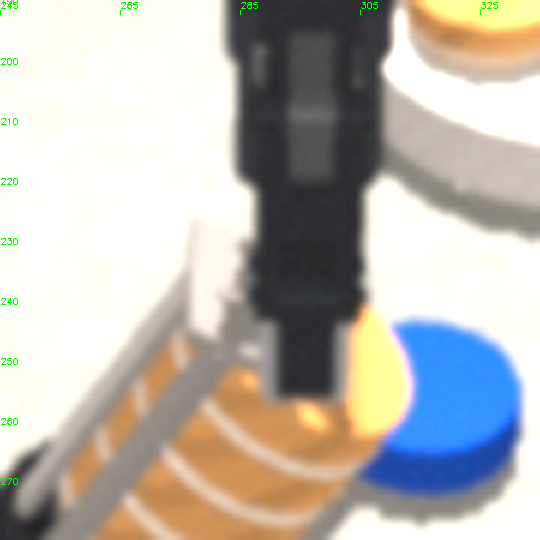

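View pics/wrist2.png

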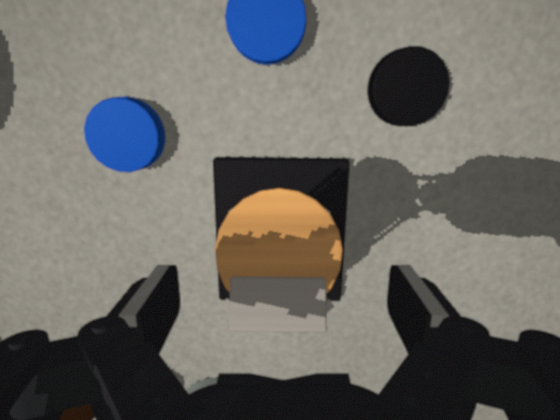

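>>> send_rows([
  [85,-2,1.5,12,0.4],
  [85,-2,1.5,24,0.4],
  [85,-2,1.5,36,0.4],
  [85,-2,1.5,36,0.4],
])

```text
clock: 2.6
eef_pos: [495.6, 162.7, 152.3]
tool_rot: [-3.136, 0.001, 1.787]
force: [-0.2, -0.3, 0.5]
width: 85.2
```

Run:
```python
from h import *
go(496.8,163.2,153.5,102.3)
for n in("side","wrist"): cv2.imwrite(f"pics/{n}3.png",ctrl.get_image(n)[:,:,::-1])
go(496.8,163.2,153.5,102.3)
a=cv2.imread("pics/side3.png")
crop(a,245,190,90,90,6,"pics/cs3.png")
```

```text
t 2.6 pos [495.6 162.7 152.3] rot [-3.136e+00  1.000e-03  1.787e+00] w 85.2 F [-0.2 -0.3  0.5]  CMD [ 0.2  1.3 -1.2] roll 0.1
t 2.7 pos [496.6 163.1 153.7] rot [-3.139e+00  1.000e-03  1.787e+00] w 84.9 F [ 0.9 -0.4  0.4]  CMD [0.1 0.2 0.2] roll 0.1
```

View pics/cs3.png

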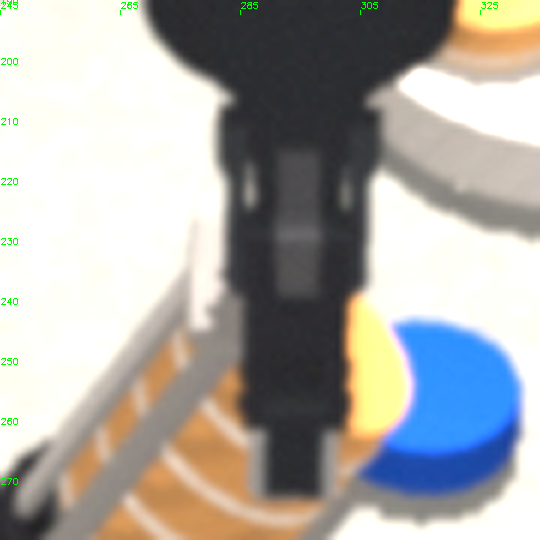

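View pics/wrist3.png

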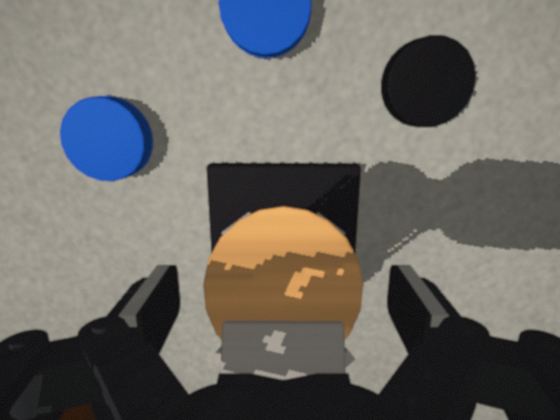

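Run:
```python
from h import *
e=ctrl.read_state();R=Ro.from_euler('xyz',e["tool_rot"]).as_matrix();print(e["eef_pos"],e["clock"])
for x in(42.6,50,57):
  for k in(-4,0,4): print(x,k,[proj("side",[496.6,163.1,153.7]+R@[x,sy*11,k]).round(1).tolist()[0] for sy in(-1,1)])
```

```text
[496.64170521 163.10780569 153.70074679] 2.7
42.6 -4 [[300.6, 265.7], [285.8, 265.4]]
42.6 0 [[300.6, 267.6], [285.7, 267.3]]
42.6 4 [[300.5, 269.5], [285.7, 269.2]]
50 -4 [[300.7, 269.3], [285.7, 269.0]]
50 0 [[300.6, 271.2], [285.6, 270.9]]
50 4 [[300.5, 273.1], [285.6, 272.8]]
57 -4 [[300.7, 272.7], [285.6, 272.4]]
57 0 [[300.6, 274.6], [285.6, 274.3]]
57 4 [[300.6, 276.6], [285.5, 276.3]]
```

>>> send_rows([
  [50,0,0,0,0],
  [50,0,0,0,0],
  [50,0,0,0,0],
  [50,0,0,0,0],
  [50,0,0,0,0],
])

```text
clock: 3.2
eef_pos: [496.9, 163.2, 154.1]
tool_rot: [-3.14, 0.001, 1.787]
force: [-1.1, -0.5, 3.8]
width: 59.9
```

Run:
```python
from h import *
go(496.8,163.2,153.5,102.3)
for n in("side","wrist"): cv2.imwrite(f"pics/{n}4.png",ctrl.get_image(n)[:,:,::-1])
go(496.8,163.2,153.5,102.3)
a=cv2.imread("pics/side4.png")
crop(a,245,190,90,90,6,"pics/cs4.png")
```

```text
t 3.2 pos [496.9 163.2 154.1] rot [-3.140e+00  1.000e-03  1.787e+00] w 59.9 F [-1.1 -0.5  3.8]  CMD [ 0.  -0.   0.6] roll 0.1
t 3.3 pos [496.9 163.2 154. ] rot [-3.140e+00  1.000e-03  1.787e+00] w 60.2 F [-0.4 -0.1  3.7]  CMD [ 0.  -0.1  0.5] roll 0.1
```

View pics/cs4.png

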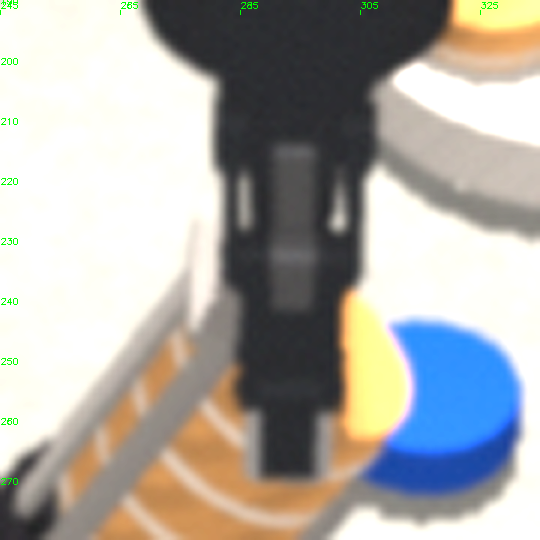

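View pics/wrist4.png

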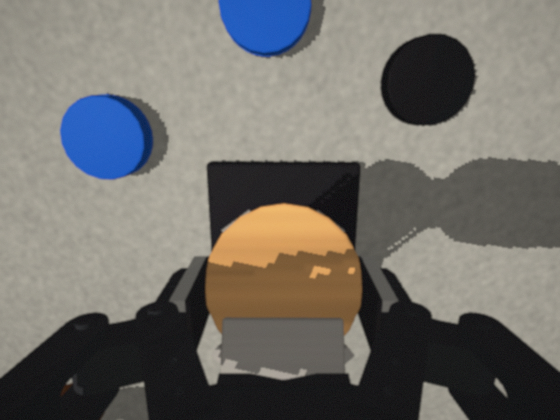

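>>> send_rows([
  [50,0,-4.3,2.5,0],
  [50,0,-8.7,5,0],
  [50,0,-13,7.5,0],
  [50,0,-17.3,10,0],
  [50,0,-20.8,12,0],
])

```text
clock: 3.8
eef_pos: [475.9, 158.6, 141.7]
tool_rot: [-3.139, 0.001, 1.787]
force: [-0.1, 0.3, 4.2]
width: 60.3
```

Run:
```python
from h import *
go(496.8,163.2,153.5,102.3)
for n in("side","wrist"): cv2.imwrite(f"pics/{n}5.png",ctrl.get_image(n)[:,:,::-1])
go(496.8,163.2,153.5,102.3)
a=cv2.imread("pics/side5.png")
crop(a,245,190,90,90,6,"pics/cs5.png")
```

```text
t 3.8 pos [475.9 158.6 141.7] rot [-3.139e+00  1.000e-03  1.787e+00] w 60.3 F [-0.1  0.3  4.2]  CMD [  0.   21.4 -11.9] roll 0.1
t 3.9 pos [475.3 158.4 141.6] rot [-3.138e+00  1.000e-03  1.787e+00] w 60.0 F [-1.4  0.1  2.8]  CMD [  0.1  22.  -12. ] roll 0.1
```

View pics/cs5.png

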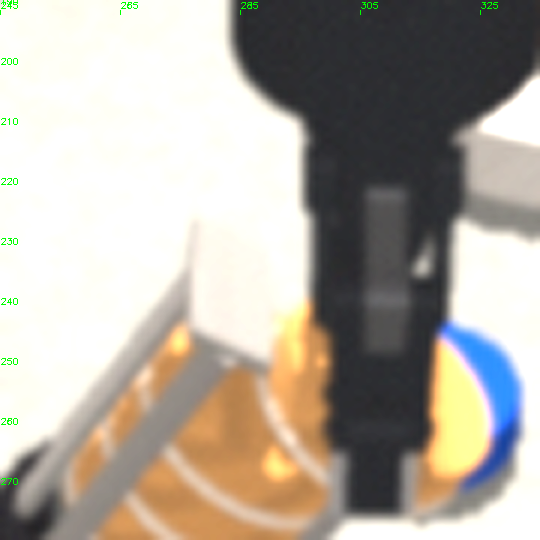

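View pics/wrist5.png

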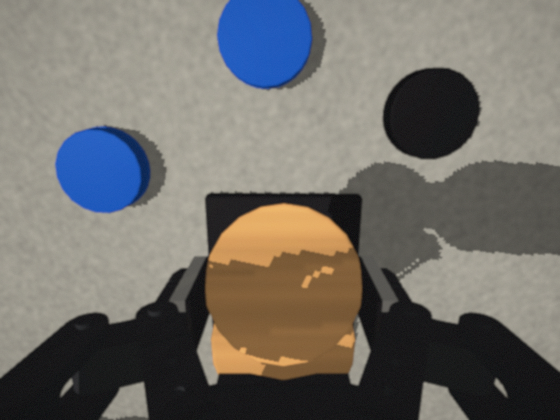

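>>> send_rows([
  [50,0,-3,-5.2,0],
  [50,0,-6,-10.4,0],
  [50,0,-9,-15.6,0],
  [50,0,-14,-24.2,0],
  [50,0,-20,-34.6,0],
])

```text
clock: 4.4
eef_pos: [455.4, 154.0, 176.8]
tool_rot: [-3.137, 0.001, 1.787]
force: [-0.5, 0.5, 0.2]
width: 59.9
```

>>> send_rows([
  [50,0,-15,-26,0],
  [50,0,-35,-40,0],
  [50,0,-55,-50,0],
  [50,0,-55,-50,0],
])

```text
clock: 4.8
eef_pos: [399.7, 141.7, 228.6]
tool_rot: [-3.138, 0.001, 1.787]
force: [0.8, 0.4, -2.1]
width: 60.1
```

Run:
```python
from h import *
for n in("side","top","wrist"): cv2.imwrite(f"pics/{n}6.png",ctrl.get_image(n)[:,:,::-1])
go(496.8,163.2,153.5,102.3)
```

```text
t 4.95 pos [402.7 142.5 227.3] rot [-3.139e+00  1.000e-03  1.786e+00] w 60.3 F [ 0.1 -0.6 -1.2]  CMD [ 0.1 96.6 73.6] roll 0.1
```

View pics/side6.png

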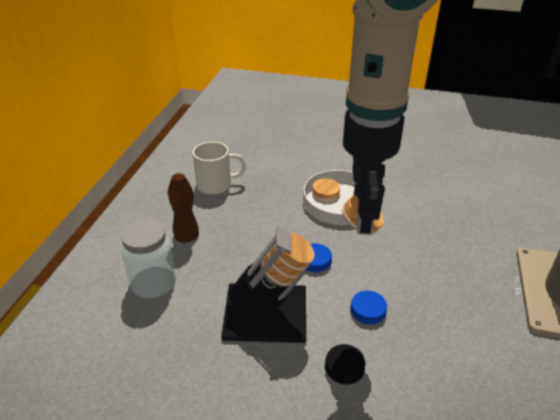

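View pics/wrist6.png

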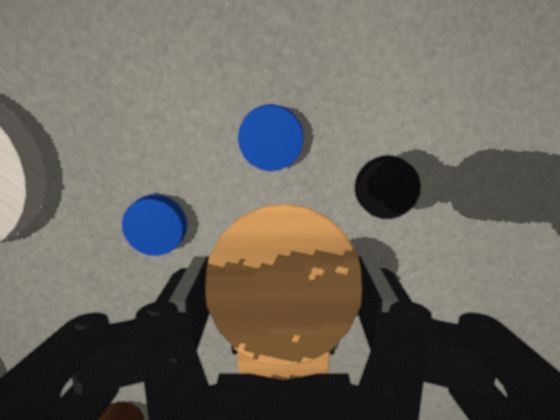

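View pics/top6.png

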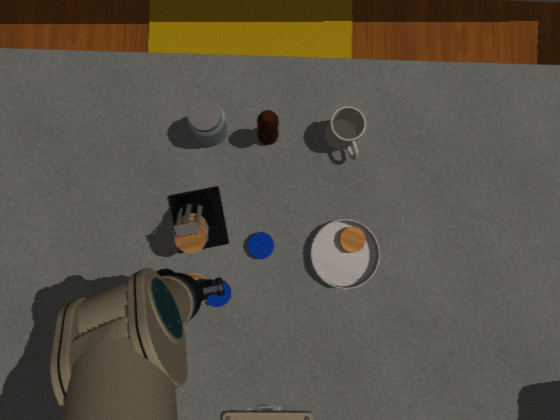

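Run:
```python
from h import *
for q in((575,10),(560,0),(560,-20)): print(q,ext(proj("top",circ(*q,0,60))).round(0))
for u,v in((260,245),(217,292),(164,282),(268,140),(345,140)): print(back(P["top"],u,v,5).round(0))
go(560,5,227,102.3)
```

```text
(575, 10) [242. 292. 182. 231.]
(560, 0) [246. 296. 188. 238.]
(560, -20) [254. 304. 188. 238.]
[482.  24.   5.]
[371. 123.   5.]
[392. 247.   5.]
[737.  10.   5.]
[ 742. -179.    5.]
t 4.95 pos [402.7 142.5 227.3] rot [-3.139e+00  1.000e-03  1.786e+00] w 60.3 F [ 0.1 -0.6 -1.2]  CMD [-1.680e+02  1.243e+02  1.000e-01] roll 0.1
```

>>> send_rows([
  [50,-40,0,0,0],
  [50,-80,10,0,0],
  [50,-115,30,0,0],
  [50,-145,60,0,0],
  [50,-175,95,0,0],
])

```text
clock: 5.45
eef_pos: [534.1, -9.9, 226.6]
tool_rot: [-3.138, 0.001, 1.785]
force: [0.7, 0.1, -0.8]
width: 60.0
```

```bash
python3 -c "
from h import *
go(570,-8,60,102.3)"
```

```text
t 5.45 pos [534.1  -9.9 226.6] rot [-3.138e+00  1.000e-03  1.785e+00] w 60.0 F [ 0.7  0.1 -0.8]  CMD [ -5.7  36.  166.5] roll -0.0
```

>>> send_rows([
  [50,0,25,30,0],
  [50,0,36,75,0],
  [50,0,36,120,0],
  [50,0,36,155,0],
  [50,0,36,167,0],
])

```text
clock: 5.95
eef_pos: [566.4, -2.7, 55.0]
tool_rot: [-3.131, -0.001, 1.785]
force: [-0.4, -0.5, 0.5]
width: 60.0
```

>>> send_rows([
  [50,0,0,12,0],
  [50,0,0,24,0],
  [50,0,0,31,0],
  [50,0,0,34,0],
  [50,0,0,36,0],
])

```text
clock: 6.45
eef_pos: [570.1, -2.0, 22.3]
tool_rot: [-3.139, 0.0, 1.785]
force: [1.6, 2.6, 18.1]
width: 60.1
```

```bash
python3 -c "
from h import *
go(570,-8,24,102.3)"
```

```text
t 6.45 pos [570.1  -2.   22.3] rot [-3.139  0.     1.785] w 60.1 F [ 1.6  2.6 18.1]  CMD [-5.8 -1.4 -1.7] roll -0.0
```

>>> send_rows([
  [50,0,0,2,0],
  [50,0,0,4,0],
  [50,0,0,4,0],
])

```text
clock: 6.75
eef_pos: [572.1, -1.7, 21.1]
tool_rot: [3.14, 0.001, 1.785]
force: [-1.8, 1.0, 13.8]
width: 59.8
```

Run:
```python
from h import *
go(570,-8,24,102.3)
for n in("side",): cv2.imwrite(f"pics/{n}7.png",ctrl.get_image(n)[:,:,::-1])
crop(cv2.imread("pics/side7.png"),220,100,100,110,5,"pics/cs7.png")
```

```text
t 6.75 pos [572.1  -1.7  21.1] rot [3.140e+00 1.000e-03 1.785e+00] w 59.8 F [-1.8  1.  13.8]  CMD [-5.7 -3.4 -2.9] roll 0.0
```

View pics/cs7.png

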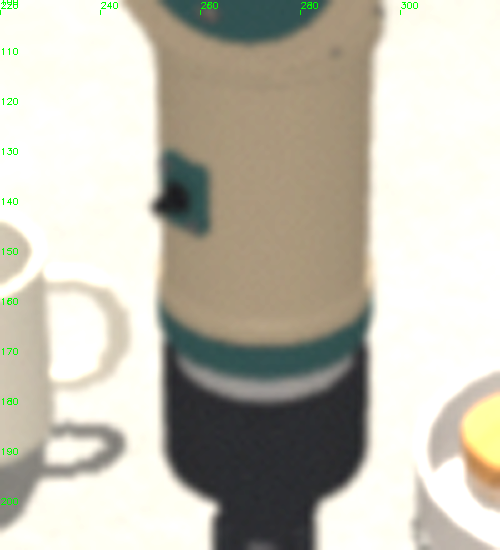

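>>> send_rows([
  [85,0,0,0,0],
  [85,0,0,0,0],
  [85,0,0,0,0],
  [85,0,0,0,0],
])

```text
clock: 7.2
eef_pos: [572.1, -1.8, 21.2]
tool_rot: [3.14, 0.001, 1.785]
force: [0.1, 0.1, 0.5]
width: 85.2
```

Run:
```python
from h import *
go(570,-8,24,102.3)
for n in("side","wrist"): cv2.imwrite(f"pics/{n}8.png",ctrl.get_image(n)[:,:,::-1])
go(570,-8,24,102.3)
crop(cv2.imread("pics/side8.png"),220,160,100,110,5,"pics/cs8.png")
```

```text
t 7.2 pos [572.1  -1.8  21.2] rot [3.140e+00 1.000e-03 1.785e+00] w 85.2 F [0.1 0.1 0.5]  CMD [-5.7 -3.3 -2.8] roll -0.0
t 7.3 pos [571.9  -1.8  21. ] rot [3.140e+00 1.000e-03 1.785e+00] w 85.1 F [-0.3 -0.1  0.1]  CMD [-5.7 -3.2 -3. ] roll 0.0
```

View pics/cs8.png

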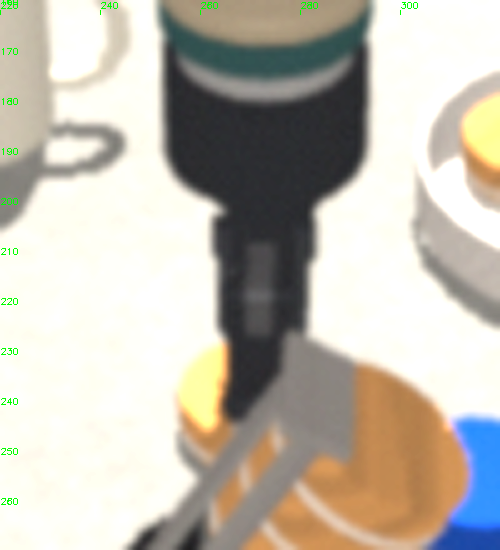

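View pics/wrist8.png

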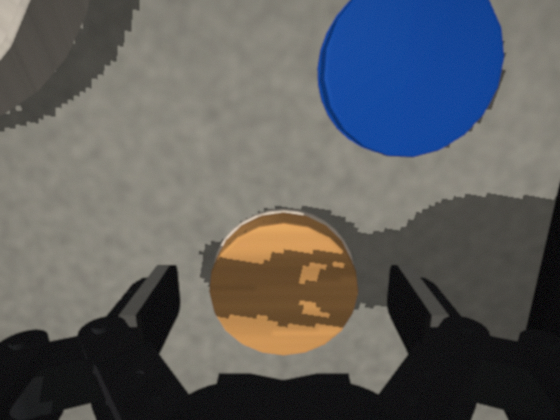

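```bash
cat >> h.py <<'E'
def fitw(z,R,o,g,c=None):
    c=c or ctrl.camera_params("wrist")
    f=lambda p:(lambda r:r[~np.isnan(r)])(ext(proj(0,circ(p[0],p[1],z,R),c))-np.array(o,float))
    s=least_squares(f,g);print("fit",s.x.round(1),s.fun.round(1));return s.x
E
python3 - <<'E'
from h import *
a=cv2.imread("pics/wrist8.png");crop(a,195,195,180,175,4,"pics/cw8.png")
fitw(20,31,[210,357.5,212,354.5],[570,0])
E
```

```text
fit [572.7  -1.1] [-2.6  2.6  3.  -3.4]
```

View pics/cw8.png

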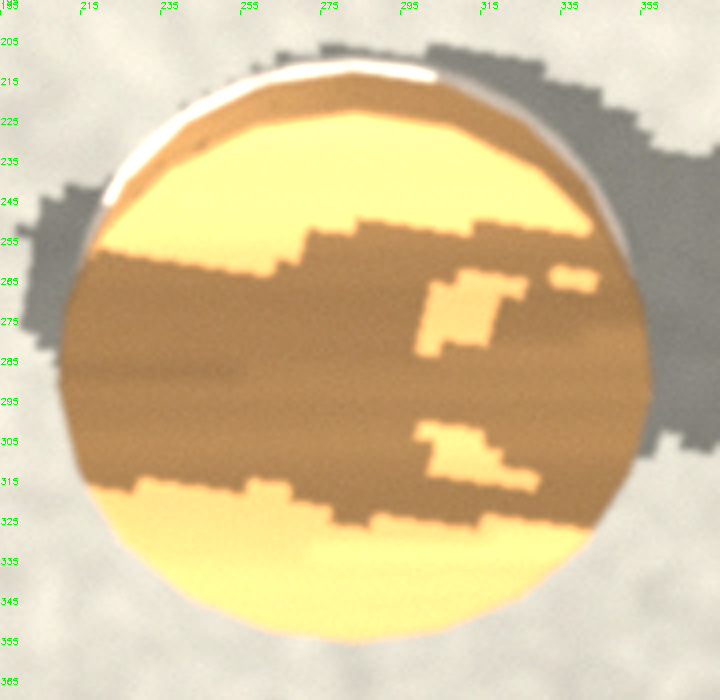

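Run:
```python
from h import *
fitw(20,31,[210,357.5,222.5,354.5],[570,0])
c=ctrl.camera_params("wrist")
print(ext(proj(0,circ(572,-1.5,20,31),c)),ext(proj(0,circ(572,-1.5,3,31),c)))
go(572,-1.5,13,102.3)
```

```text
fit [575.3  -0.6] [-2.2  2.2 -1.   1.7]
[206.82920993 359.67821064 213.02834573 349.57190051] [214.64778485 352.00252352 200.59663593 325.37918077]
t 7.3 pos [571.9  -1.8  21. ] rot [3.140e+00 1.000e-03 1.785e+00] w 85.1 F [-0.3 -0.1  0.1]  CMD [0.2 0.1 8. ] roll 0.0
```

>>> send_rows([
  [85,0.4,3.5,3,0],
  [85,0.4,3.5,7,0],
  [85,0.4,3.5,7,0],
  [50,0.4,3.5,7,0],
  [50,0.4,3.5,7,0],
])

```text
clock: 7.8
eef_pos: [575.2, -0.6, 14.3]
tool_rot: [3.14, 0.001, 1.785]
force: [-1.3, 0.5, 5.8]
width: 59.9
```

>>> send_rows([
  [50,0,0,0,0],
  [50,0,0,0,0],
  [50,0,0,0,0],
])

```text
clock: 8.1
eef_pos: [575.3, -0.7, 14.4]
tool_rot: [3.14, 0.001, 1.785]
force: [-0.5, -0.2, 1.8]
width: 59.5
```

>>> send_rows([
  [50,0,0,-20,0],
  [50,0,0,-50,0],
  [50,0,0,-80,0],
  [50,0,0,-80,0],
])

```text
clock: 8.5
eef_pos: [577.8, -0.6, 98.0]
tool_rot: [3.133, 0.002, 1.785]
force: [1.2, 1.3, -0.4]
width: 59.9
```

Run:
```python
from h import *
for n in("side","wrist"): cv2.imwrite(f"pics/{n}9.png",ctrl.get_image(n)[:,:,::-1])
go(463.5,-135.8,94,2.7)
crop(cv2.imread("pics/side9.png"),220,130,100,110,5,"pics/cs9.png")
```

```text
t 8.6 pos [575.4  -0.7  94.9] rot [3.139e+00 1.000e-03 1.785e+00] w 59.7 F [-0.   0.6 -1.1]  CMD [-108.2 -138.1    0.6] roll -80.4
```

View pics/cs9.png

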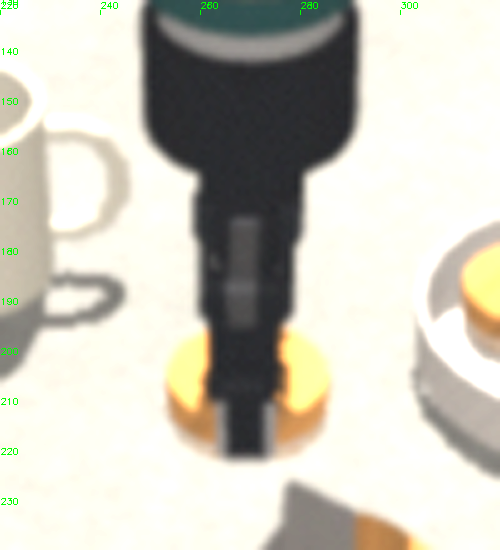

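View pics/wrist9.png

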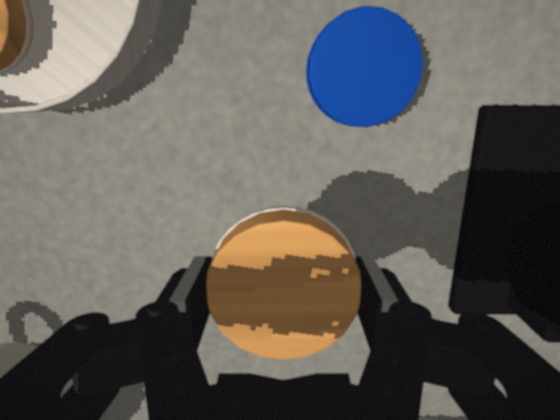

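```bash
python3 -c "
from h import *
s=ctrl.read_state();print(s['qpos'].round(2))"
```

```text
[-0.03  0.72 -0.03  1.86  0.04  0.56  1.7 ]
```

>>> send_rows([
  [50,-20,-26,0,8.4],
  [50,-42,-53,0,16.8],
  [50,-64,-81,0,25.2],
  [50,-86,-109,0,33.6],
  [50,-108,-138,0,42],
])

```text
clock: 9.1
eef_pos: [461.8, -136.3, 93.5]
tool_rot: [3.141, -0.0, 1.047]
force: [0.4, -0.2, -0.3]
width: 60.2
```

>>> send_rows([
  [50,0,0,0,8.4],
  [50,0,0,0,16.8],
  [50,0,0,0,25.2],
  [50,0,0,0,33.6],
  [50,0,0,0,42],
])

```text
clock: 9.6
eef_pos: [460.7, -136.1, 92.3]
tool_rot: [-3.141, 0.002, 0.307]
force: [-0.1, -0.5, -0.2]
width: 59.8
```

```bash
python3 -c "
from h import *
go(463.5,-135.8,94,2.7)"
```

```text
t 9.6 pos [ 460.7 -136.1   92.3] rot [-3.141e+00  2.000e-03  3.070e-01] w 59.8 F [-0.1 -0.5 -0.2]  CMD [ 2.8  0.5 -1.7] roll 14.9
```

>>> send_rows([
  [50,2.8,0.5,0,8],
  [50,2.8,0.5,0,14.9],
  [50,2.8,0.5,0,14.9],
  [50,2.8,0.5,0,14.9],
])

```text
clock: 10.0
eef_pos: [462.8, -135.6, 91.5]
tool_rot: [3.141, 0.004, 0.051]
force: [-0.1, -0.4, -0.1]
width: 59.7
```

Run:
```python
from h import *
for n in("side","top","wrist"): cv2.imwrite(f"pics/{n}10.png",ctrl.get_image(n)[:,:,::-1])
go(463.5,-135.8,17.5,2.7)
```

```text
t 10.15 pos [ 463.3 -135.8   92. ] rot [3.142e+00 2.000e-03 4.900e-02] w 60.3 F [-0.2 -1.   0.4]  CMD [ 0.4  0.  74.5] roll 0.1
```

View pics/wrist10.png

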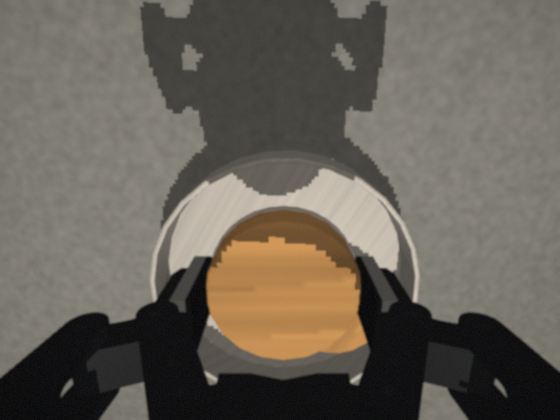

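View pics/side10.png

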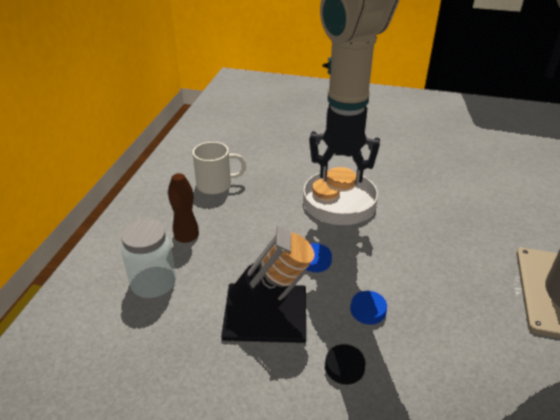

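Run:
```python
from h import *
a=cv2.imread("pics/wrist10.png");crop(a,145,140,285,90,2,"pics/cw10.png")
n=np.nan
c=ctrl.camera_params("wrist")
print(ext(proj(0,circ(465.3,-173.7,30,81),c)).round(1))
fitw(30,81,[152,419,150.5,n],[465,-173])
print(ext(proj(0,circ(463.5,-135.8,98,31),c)).round(1))
```

```text
[148.4 419.4 156.1 398.3]
fit [ 466.1 -170.9] [-2.5  2.5  0.5]
[204.  364.2 218.8 360.9]
```

View pics/cw10.png

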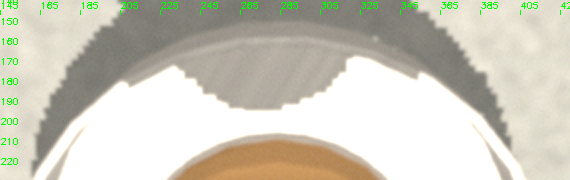

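>>> send_rows([
  [50,0,0,20,0],
  [50,0,0,40,0],
  [50,0,0,55,0],
  [50,0,0,63,0],
  [50,0,0,66,0],
])

```text
clock: 10.65
eef_pos: [462.7, -135.9, 25.4]
tool_rot: [-3.141, 0.003, 0.049]
force: [-0.4, 0.0, -0.2]
width: 60.1
```

Run:
```python
from h import *
cv2.imwrite(f"pics/wrist11.png",ctrl.get_image("wrist")[:,:,::-1])
go(463.5,-135.8,17.5,2.7)
```

```text
t 10.7 pos [ 462.8 -135.9   25.5] rot [-3.141e+00  3.000e-03  4.900e-02] w 59.9 F [-0.2 -0.5 -0.1]  CMD [ 0.7 -0.1  8. ] roll 0.1
```

View pics/wrist11.png

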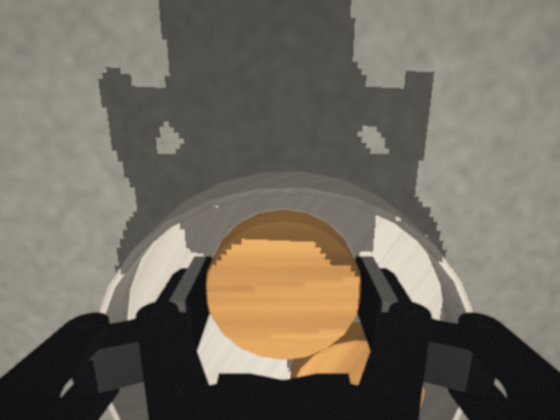

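>>> send_rows([
  [50,0.5,-0.5,3,0],
  [50,0.5,-0.5,5.5,0],
  [50,0.5,-0.5,7,0],
  [50,0.5,-0.5,8,0],
  [50,0.5,-0.5,8.3,0],
])

```text
clock: 11.2
eef_pos: [463.4, -135.3, 17.4]
tool_rot: [-3.141, 0.003, 0.049]
force: [-1.7, 0.1, 4.6]
width: 59.9
```

Run:
```python
from h import *
go(463.5,-135.8,17.5,2.7)
```

```text
t 11.2 pos [ 463.4 -135.3   17.4] rot [-3.141e+00  3.000e-03  4.900e-02] w 59.9 F [-1.7  0.1  4.6]  CMD [ 0.1  0.5 -0.1] roll 0.1
```

>>> send_rows([
  [74,0,0,0,0],
  [74,0,0,0,0],
  [74,0,0,0,0],
])

```text
clock: 11.5
eef_pos: [463.5, -135.4, 17.5]
tool_rot: [-3.141, 0.003, 0.049]
force: [-0.3, -0.8, -0.2]
width: 73.6
```

>>> send_rows([
  [74,0,0,-10,0],
  [74,0,0,-40,0],
  [74,0,0,-80,0],
  [80,0,0,-130,0],
  [85,0,0,-170,0],
])

```text
clock: 12.0
eef_pos: [463.7, -135.6, 190.4]
tool_rot: [3.141, 0.002, 0.048]
force: [1.8, -0.1, -0.2]
width: 85.0
```

Run:
```python
from h import *
for n in("side","top","wrist"): cv2.imwrite(f"pics/{n}12.png",ctrl.get_image(n)[:,:,::-1])
go(463.5,-135.8,17.5,2.7)
a=cv2.imread("pics/side12.png");crop(a,290,160,100,70,6,"pics/cs12.png")
a=cv2.imread("pics/side12.png");crop(a,215,215,110,90+40,4,"pics/csb12.png")
```

```text
t 12.15 pos [ 465.5 -135.6  190.5] rot [ 3.141e+00 -3.000e-03  5.000e-02] w 85.1 F [-0.4  0.9 -0.4]  CMD [-2.60e+00 -1.00e-01  1.73e+02] roll 0.1
```

View pics/wrist12.png

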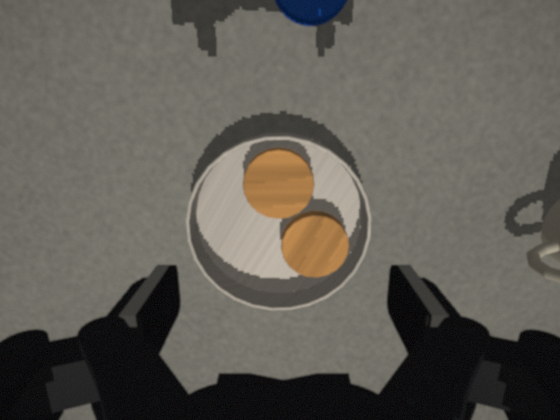

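View pics/cs12.png

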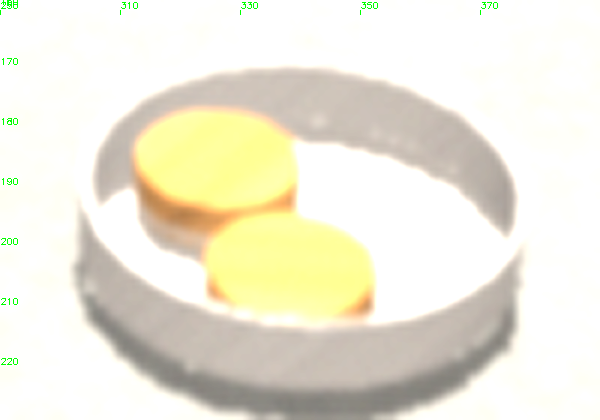

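View pics/csb12.png

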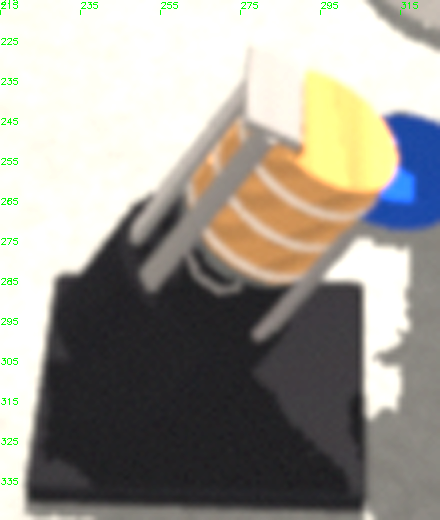

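Run:
```python
from h import *
a=cv2.imread("pics/wrist12.png");crop(a,180,125,200,195,4-1,"pics/cw12.png")
A=cv2.cvtColor(a,cv2.COLOR_BGR2HSV);m=cv2.inRange(A,(5,110,80),(25,255,255))
n,l,st,ce=cv2.connectedComponentsWithStats(m)
print([ (s.tolist(),c.round(1).tolist()) for s,c in zip(st,ce) if s[4]>300])
l1=fitw(23,31,[243.5,314.5,149,219.5],[463,-135])
l0=fitw(23,31,[281,349.5,211.5,278.5],[500,-191])
T=fitw(30,81,[187,371,136,310],[465,-173])
print(np.hypot(*(l1-l0)),l1-T,l0-T)
# top view lid_1
A=cv2.cvtColor(cv2.imread("pics/top12.png"),cv2.COLOR_BGR2HSV);m=cv2.inRange(A,(5,110,80),(25,255,255))
n,l,st,ce=cv2.connectedComponentsWithStats(m)
print([ (s.tolist(),c.round(1).tolist(),back(P["top"],*c,23).round(1)) for s,c in zip(st,ce) if s[4]>200])
```

```text
[([0, 0, 560, 420, 227922], [279.0, 209.4]), ([244, 148, 70, 70, 3846], [278.2, 182.8]), ([282, 211, 67, 66, 3432], [314.5, 244.2])]
fit [ 462.4 -134.7] [-0.9  0.9 -0.1  0.2]
fit [ 497.5 -188.9] [-0.3  0.3  1.5 -1.7]
fit [ 464.3 -172.7] [-1.9  1.9 -0.9  1.6]
64.5804373363076 [-1.91990819 37.98143352] [ 33.1900955 -16.2211543]
[([0, 0, 560, 420, 215842], [278.5, 223.8], array([532.3, -18.3,  23. ])), ([0, 20, 538, 44, 18321], [293.3, 38.9], array([987.1, -47.5,  23. ])), ([174, 227, 32, 27, 520], [191.1, 241.7], array([487.2, 184.1,  23. ])), ([315, 242, 22, 25, 418], [325.5, 253.7], array([ 464.3, -129.7,   23. ]))]
```

View pics/cw12.png

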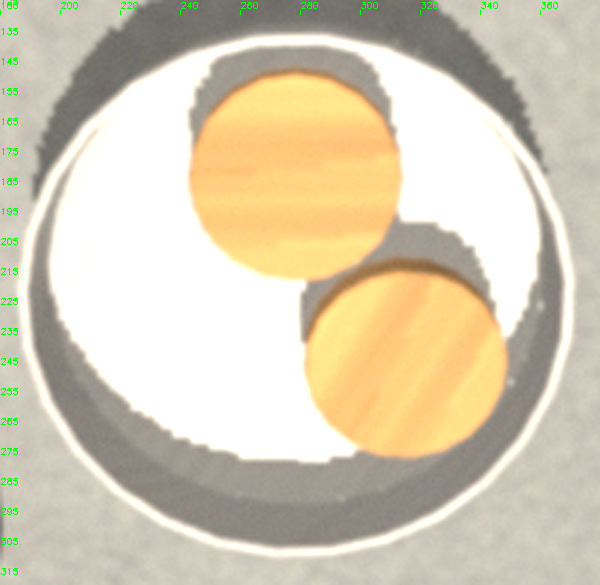

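Run:
```python
from h import *
go(497,163.2,250,102.3)
```

```text
t 12.15 pos [ 465.5 -135.6  190.5] rot [ 3.141e+00 -3.000e-03  5.000e-02] w 85.1 F [-0.4  0.9 -0.4]  CMD [  46.5 -296.9  -59.6] roll 80.5
```

>>> send_rows([
  [85,4,-30,-40,-8.5],
  [85,12,-75,-60,-17],
  [85,20,-120,-60,-25.5],
  [85,28,-165,-60,-34],
  [85,36,-210,-60,-42.5],
])

```text
clock: 12.65
eef_pos: [489.9, 77.9, 249.9]
tool_rot: [3.14, -0.001, 0.797]
force: [0.3, -0.1, -0.9]
width: 85.0
```

Run:
```python
from h import *
go(497,163.2,250,102.3)
```

```text
t 12.65 pos [489.9  77.9 249.9] rot [ 3.14e+00 -1.00e-03  7.97e-01] w 85.0 F [ 0.3 -0.1 -0.9]  CMD [ 66.  -54.5  -0.1] roll -56.6
```

>>> send_rows([
  [85,20,-16,0,-8.5],
  [85,40,-33,0,-17],
  [85,60,-49,0,-25.5],
  [85,66,-54.5,0,-34],
  [85,66,-54.5,0,-42.5],
])

```text
clock: 13.15
eef_pos: [495.7, 165.2, 248.7]
tool_rot: [-3.141, 0.001, 1.549]
force: [0.5, 0.9, 0.5]
width: 85.1
```

>>> send_rows([
  [85,0,0,0,-7],
  [85,0,0,0,-14],
  [85,0,0,0,-14],
])

```text
clock: 13.45
eef_pos: [494.7, 164.9, 247.7]
tool_rot: [-3.138, -0.0, 1.794]
force: [-0.5, -0.5, -1.2]
width: 85.2
```

Run:
```python
from h import *
go(496.9,163.2,154,102.3)
cv2.imwrite("pics/wrist13.png",ctrl.get_image("wrist")[:,:,::-1])
go(496.9,163.2,154,102.3)
```

```text
t 13.45 pos [494.7 164.9 247.7] rot [-3.138 -0.     1.794] w 85.2 F [-0.5 -0.5 -1.2]  CMD [-2.2  2.1 93.6] roll 0.5
t 13.5 pos [495.  164.8 247.8] rot [-3.138  0.     1.79 ] w 84.8 F [0.1 0.5 0.3]  CMD [-2.   1.9 93.8] roll 0.3
```

View pics/wrist13.png

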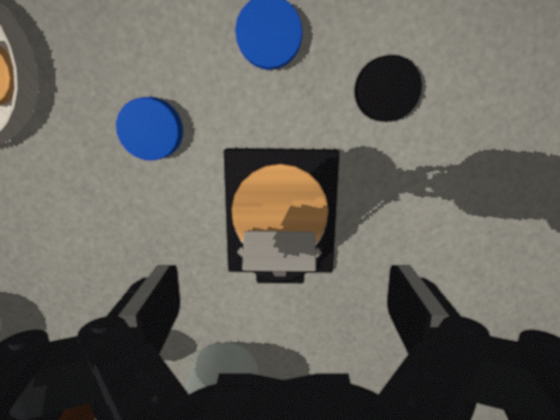

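>>> send_rows([
  [85,-2,2,25,0.3],
  [85,-2,2,50,0.3],
  [85,-2,2,72,0.3],
  [85,-2,2,80,0.3],
  [85,-2,2,80,0.3],
])

```text
clock: 14.0
eef_pos: [496.2, 162.9, 166.7]
tool_rot: [-3.135, 0.001, 1.784]
force: [-0.9, 0.6, 1.1]
width: 84.9
```

Run:
```python
from h import *
cv2.imwrite("pics/wrist14.png",ctrl.get_image("wrist")[:,:,::-1])
go(496.9,163.2,154,102.3)
```

```text
t 14.05 pos [497.  163.2 167.7] rot [-3.137  0.     1.784] w 84.8 F [ 0.  -0.3 -0.1]  CMD [-0.  -0.  13.7] roll -0.1
```

View pics/wrist14.png

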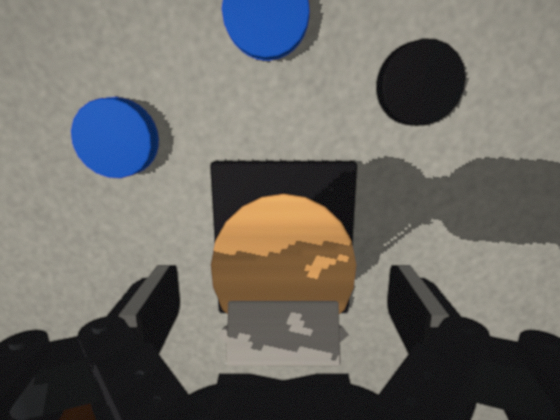

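Centred between the fingers (lid 212–356, mid 284). Going down the rest and closing.

>>> send_rows([
  [85,0,0,7,0],
  [85,0,0,14,0],
  [85,0,0,14,0],
  [85,0,0,14,0],
])

```text
clock: 14.45
eef_pos: [496.9, 163.1, 153.8]
tool_rot: [-3.137, 0.0, 1.784]
force: [-0.8, 0.2, -1.3]
width: 85.1
```

>>> send_rows([
  [50,0,0,0,0],
  [50,0,0,0,0],
  [50,0,0,0,0],
  [50,0,0,0,0],
  [50,0,0,0,0],
])

```text
clock: 14.95
eef_pos: [497.1, 163.2, 154.1]
tool_rot: [-3.138, 0.0, 1.784]
force: [-0.9, -0.3, 4.5]
width: 59.5
```

Run:
```python
from h import *
go(496.9,163.2,154,102.3)
cv2.imwrite("pics/side15.png",ctrl.get_image("side")[:,:,::-1])
crop(cv2.imread("pics/side15.png"),245,190,90,90,6,"pics/cs15.png")
```

```text
t 14.95 pos [497.1 163.2 154.1] rot [-3.138  0.     1.784] w 59.5 F [-0.9 -0.3  4.5]  CMD [ 0.  -0.2  0.1] roll -0.1
```

View pics/cs15.png

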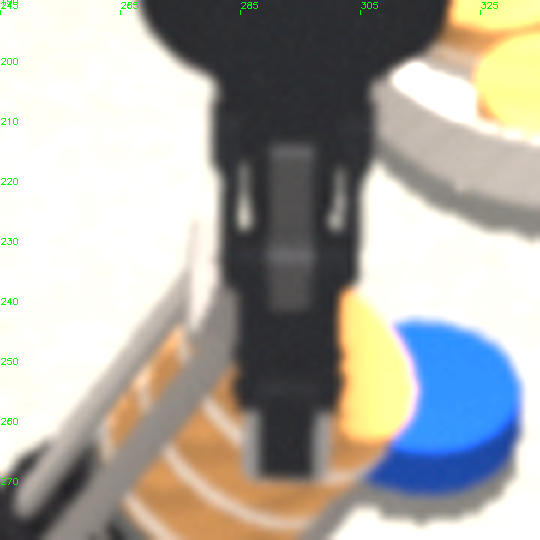

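Same grasp as before; slide and lift likewise.

>>> send_rows([
  [50,0,-4.3,2.5,0],
  [50,0,-8.7,5,0],
  [50,0,-13,7.5,0],
  [50,0,-17.3,10,0],
  [50,0,-20.8,12,0],
])

```text
clock: 15.5
eef_pos: [476.1, 158.6, 141.8]
tool_rot: [-3.137, 0.0, 1.784]
force: [1.5, 0.0, 2.7]
width: 60.2
```

>>> send_rows([
  [50,0,-3,-5.2,0],
  [50,0,-6,-10.4,0],
  [50,0,-9,-15.6,0],
  [50,0,-14,-24.2,0],
  [50,0,-20,-34.6,0],
])

```text
clock: 16.0
eef_pos: [456.7, 154.4, 177.1]
tool_rot: [-3.138, 0.0, 1.784]
force: [0.1, -0.2, 0.2]
width: 59.7
```

>>> send_rows([
  [50,0,-15,-26,0],
  [50,0,-35,-40,0],
  [50,0,-55,-50,0],
  [50,0,-55,-50,0],
])

```text
clock: 16.4
eef_pos: [401.3, 142.5, 229.1]
tool_rot: [-3.139, -0.0, 1.784]
force: [0.5, -0.7, -0.6]
width: 60.0
```

Run:
```python
from h import *
cv2.imwrite("pics/side16.png",ctrl.get_image("side")[:,:,::-1])
go(570,-2,226,102.3)
crop(cv2.imread("pics/side16.png"),215,180,180,140,4,"pics/cs16.png")
```

```text
t 16.45 pos [403.  143.  228.6] rot [-3.141 -0.     1.784] w 59.7 F [ 0.7 -0.5 -0.3]  CMD [-177.   132.5    2.5] roll -0.1
```

View pics/cs16.png

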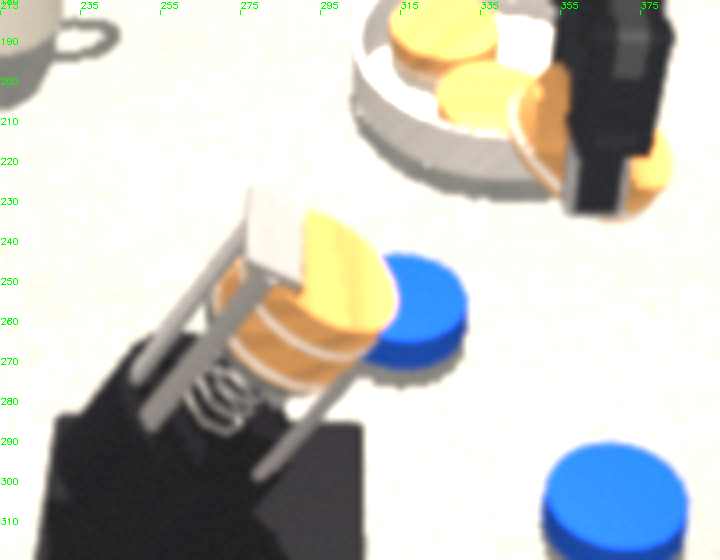

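Lid 2 is out and two lids remain at the lip. Same lay-down on the table at (570, -2).

>>> send_rows([
  [50,-40,0,0,0],
  [50,-80,10,0,0],
  [50,-115,30,0,0],
  [50,-145,60,0,0],
  [50,-177,95,0,0],
])

```text
clock: 16.95
eef_pos: [534.9, -11.3, 228.4]
tool_rot: [-3.141, -0.0, 1.783]
force: [-0.1, 1.2, -0.3]
width: 60.1
```

>>> send_rows([
  [50,0,25,30,0],
  [50,0,36,75,0],
  [50,0,36,120,0],
  [50,0,36,155,0],
  [50,0,36,167,0],
])

```text
clock: 17.45
eef_pos: [568.2, -3.8, 57.4]
tool_rot: [-3.135, -0.001, 1.783]
force: [0.3, -0.2, 0.0]
width: 59.7
```

```bash
python3 -c "
from h import *
go(570,-2,23,102.3)"
```

```text
t 17.45 pos [568.2  -3.8  57.4] rot [-3.135e+00 -1.000e-03  1.783e+00] w 59.7 F [ 0.3 -0.2  0. ]  CMD [ 1.3  2.4 34.4] roll -0.1
```

>>> send_rows([
  [50,0,0,12,0],
  [50,0,0,24,0],
  [50,0,0,31,0],
  [50,0,0,35,0],
  [50,0,0,38,0],
])

```text
clock: 17.95
eef_pos: [572.6, -3.0, 22.8]
tool_rot: [3.138, -0.0, 1.784]
force: [3.1, 3.5, 18.7]
width: 59.8
```

>>> send_rows([
  [85,0,0,0,0],
  [85,0,0,0,0],
  [85,0,0,0,0],
  [85,0,0,0,0],
])

```text
clock: 18.35
eef_pos: [572.5, -3.1, 22.8]
tool_rot: [3.138, -0.0, 1.784]
force: [1.0, -0.5, 0.1]
width: 84.5
```

Run:
```python
from h import *
cv2.imwrite("pics/wrist17.png",ctrl.get_image("wrist")[:,:,::-1])
go(572,-2,14.3,102.3)
crop(cv2.imread("pics/wrist17.png"),195,195,180,175,4,"pics/cw17.png")
```

```text
t 18.4 pos [572.4  -3.2  22.7] rot [ 3.138 -0.     1.784] w 84.8 F [0.9 0.3 0.1]  CMD [ 1.2 -0.2  8.4] roll -0.1
```

View pics/cw17.png

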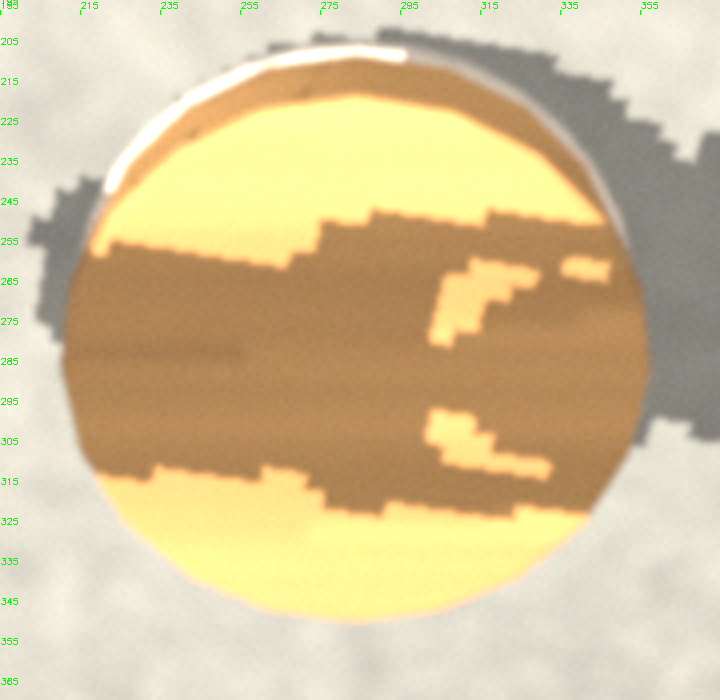

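Run:
```python
from h import *
x=fitw(20,31,[210.7,357.3,218.5,350.5],[572,-3]);go(x[0],x[1],14.3,102.3)
```

```text
fit [574.9  -2.1] [-1.9  1.9 -0.7  1.1]
t 18.4 pos [572.4  -3.2  22.7] rot [ 3.138 -0.     1.784] w 84.8 F [0.9 0.3 0.1]  CMD [0.6 2.6 8.4] roll -0.1
```

>>> send_rows([
  [85,0.5,2.6,4,0],
  [85,0.5,2.6,8.4,0],
  [85,0.5,2.6,8.4,0],
  [50,0.5,2.6,8.4,0],
  [50,0.5,2.6,8.4,0],
])

```text
clock: 18.9
eef_pos: [574.8, -2.1, 14.6]
tool_rot: [3.139, -0.0, 1.783]
force: [-1.6, 0.1, 7.1]
width: 60.0
```

>>> send_rows([
  [50,0,0,0,0],
  [50,0,0,0,0],
  [50,0,0,0,0],
])

```text
clock: 19.2
eef_pos: [574.9, -2.2, 14.8]
tool_rot: [3.138, -0.0, 1.783]
force: [-0.4, 0.5, 2.3]
width: 60.1
```

>>> send_rows([
  [50,0,0,-20,0],
  [50,0,0,-50,0],
  [50,0,0,-80,0],
  [50,0,0,-80,0],
])

```text
clock: 19.6
eef_pos: [577.3, -2.4, 98.3]
tool_rot: [3.131, 0.001, 1.783]
force: [1.0, 0.0, -0.7]
width: 59.9
```

Run:
```python
from h import *
cv2.imwrite("pics/wrist18.png",ctrl.get_image("wrist")[:,:,::-1])
go(432.2,-194.1,94,-57.4)
```

```text
t 19.65 pos [576.1  -2.3  96.5] rot [3.134 0.    1.783] w 59.9 F [ 0.2  0.2 -1.1]  CMD [-157.2 -181.1    1.3] roll -20.4
```

View pics/wrist18.png

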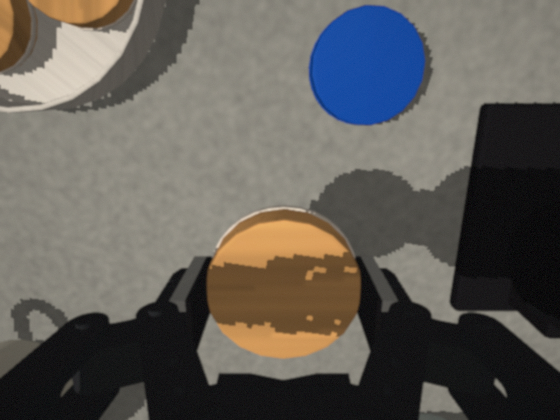

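>>> send_rows([
  [50,-30,-35,0,-5],
  [50,-62,-71,0,-10],
  [50,-94,-108,0,-15],
  [50,-126,-145,0,-20],
  [50,-157,-181,0,-20.4],
])

```text
clock: 20.15
eef_pos: [430.2, -194.9, 94.3]
tool_rot: [3.136, 0.001, 2.142]
force: [0.2, -1.5, -0.0]
width: 60.1
```

```bash
python3 -c "
from h import *
go(432.2,-194.1,50,122.6)"
```

```text
t 20.15 pos [ 430.2 -194.9   94.3] rot [3.136e+00 1.000e-03 2.142e+00] w 60.1 F [ 0.2 -1.5 -0. ]  CMD [-0.3  1.8 44.4] roll 0.1
```

>>> send_rows([
  [50,0,1.5,15,0],
  [50,0,1.5,30,0],
  [50,0,1.5,42,0],
  [50,0,1.5,42,0],
])

```text
clock: 20.55
eef_pos: [430.5, -193.2, 50.5]
tool_rot: [3.138, -0.002, 2.142]
force: [-0.1, 1.0, -1.1]
width: 60.2
```

Run:
```python
from h import *
for n in("wrist","top"): cv2.imwrite(f"pics/{n}19.png",ctrl.get_image(n)[:,:,::-1])
go(432.2,-194.1,17.6,122.6)
c=ctrl.camera_params("wrist")
print(ext(proj(0,circ(463.4,-135.4,23,31),c)).round(1),ext(proj(0,circ(498.5,-190.3,23,31),c)).round(1))
```

```text
t 20.65 pos [ 431.5 -193.4   51.9] rot [3.137 0.    2.143] w 59.6 F [ 0.8 -0.9 -0.7]  CMD [-1.   0.  34.3] roll 0.2
[283.7 401.3 305.  402.9] [160.2 277.7 304.5 402.4]
```

View pics/wrist19.png

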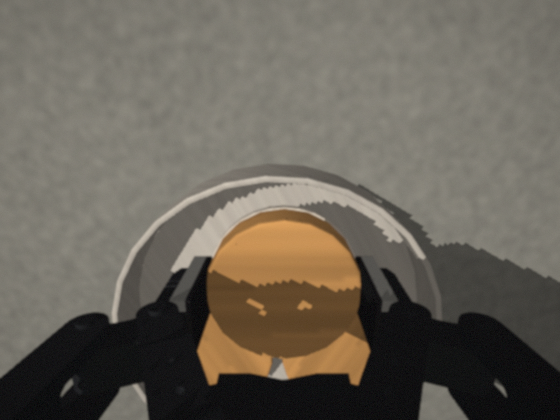

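>>> send_rows([
  [50,-1,0,10,0],
  [50,-1,0,18,0],
  [50,-1,0,24,0],
  [50,-1,0,27,0],
  [50,-1,0,28,0],
])

```text
clock: 21.15
eef_pos: [432.4, -193.9, 23.4]
tool_rot: [3.136, -0.0, 2.144]
force: [-0.2, -0.3, -1.2]
width: 59.7
```

Run:
```python
from h import *
cv2.imwrite("pics/wrist20.png",ctrl.get_image("wrist")[:,:,::-1])
go(432.2,-194.1,17.6,122.6)
```

```text
t 21.2 pos [ 432.3 -194.    23.5] rot [ 3.136 -0.     2.143] w 60.0 F [ 0.4 -0.  -1.2]  CMD [-0.1 -0.1  5.9] roll 0.2
```

View pics/wrist20.png

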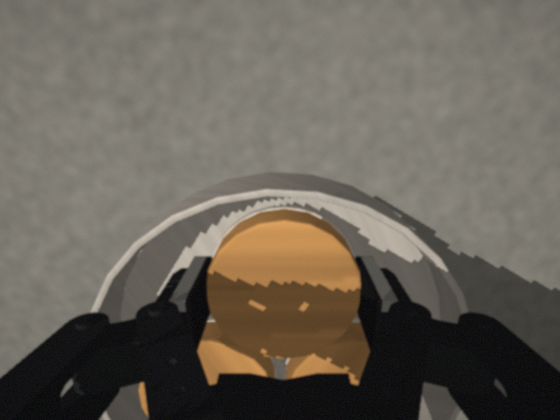

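>>> send_rows([
  [50,0,0,2,0],
  [50,0,0,4,0],
  [50,0,0,5.3,0],
  [50,0,0,6,0],
  [50,0,0,6.2,0],
])

```text
clock: 21.7
eef_pos: [432.5, -193.9, 17.7]
tool_rot: [3.136, 0.0, 2.143]
force: [-0.2, 0.9, 5.6]
width: 60.1
```

Floor contact (5.6 N). Release and withdraw.

>>> send_rows([
  [73,0,0,0,0],
  [73,0,0,0,0],
  [73,0,0,0,0],
])

```text
clock: 22.0
eef_pos: [432.5, -193.9, 17.7]
tool_rot: [3.136, 0.0, 2.143]
force: [-0.1, -0.3, 0.2]
width: 73.1
```

>>> send_rows([
  [73,0,0,-10,0],
  [73,0,0,-40,0],
  [73,0,0,-80,0],
  [80,0,0,-130,0],
  [85,0,0,-170,0],
])

```text
clock: 22.5
eef_pos: [431.6, -194.3, 190.6]
tool_rot: [3.135, 0.001, 2.144]
force: [0.6, -1.2, -0.5]
width: 84.8
```

Run:
```python
from h import *
for n in("wrist","top","side"): cv2.imwrite(f"pics/{n}21.png",ctrl.get_image(n)[:,:,::-1])
go(432.2,-194.1,17.6,122.6)
crop(cv2.imread("pics/side21.png"),215,160,175,140,4,"pics/cs21.png")
crop(cv2.imread("pics/wrist21.png"),180,110,200,200,3,"pics/cw21.png")
```

```text
t 22.65 pos [ 433.1 -195.2  190.8] rot [3.133 0.006 2.143] w 84.9 F [-0.7 -1.2 -1. ]  CMD [  2.4  -1.6 173.1] roll 0.2
```

View pics/cs21.png

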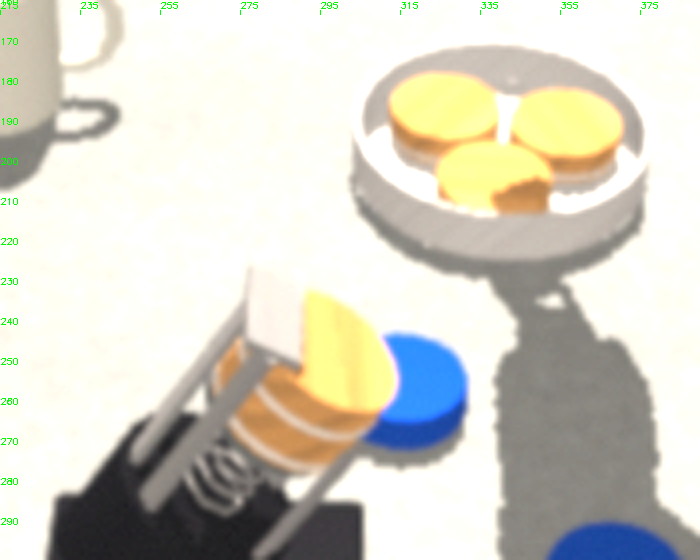

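View pics/cw21.png

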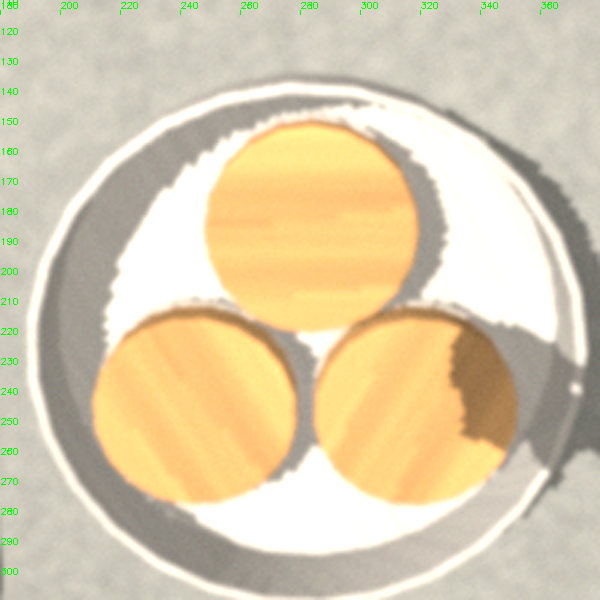

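View pics/top21.png

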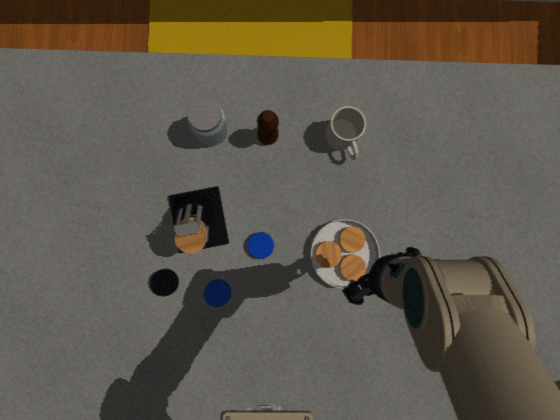

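Run:
```python
from h import *
b=fitw(23,31,[248.3,319,150.5,220.7],[432,-194])
l=fitw(23,31,[210.8,278.8,215.5,278.2],[498,-190])
r=fitw(23,31,[284.3,352.5,215.5,278.2],[463,-135])
for p,q in((b,l),(b,r),(l,r)): print(np.hypot(*(p-q)).round(1))
```

```text
fit [ 434.6 -194.9] [-0.9  0.9 -0.1  0.2]
fit [ 501.3 -193.5] [-0.4  0.4 -0.2  0.3]
fit [ 465.3 -137.9] [-0.4  0.4 -0.3  0.4]
66.8
64.7
66.3
```

All distances are 65–67 mm (limit 72), the lids lie flat, and the gripper is 170 mm clear. Let everything settle briefly, then hand in.

>>> send_rows([
  [85,0,0,0,0],
  [85,0,0,0,0],
  [85,0,0,0,0],
])

```text
clock: 22.95
eef_pos: [432.4, -194.9, 189.8]
tool_rot: [3.134, 0.004, 2.143]
force: [0.4, 0.4, 0.2]
width: 84.8
```

```bash
python3 -c "
from cell import ctrl
s=ctrl.read_state();print(s['clock'],s['force'].round(1),abs(s['qd']).max())
print(ctrl.finish_job())"
```

```text
22.95 [0.4 0.4 0.2] 0.00383556859801373
the job is handed in; nothing more can be done
None
```

I drew both lids out from under the lip one at a time and set them on the floor of the tin. I handed the job in at 22.95 s with no verdict reported. Because the tool can't tilt, I first laid each lid on the table at about (570, -2) mm. I pressed on it with up to about 19 N and let it tip flat, then picked it up level. Each one went down on the tin floor at about 5 N before I released it.

- **Lids in the tin:** in the last pictures the three lids look flat. Their centres measure about 64.7, 66.3 and 66.8 mm apart (limit 72 mm).
- **Holder:** two lids remain, with the upper one against the lip. I checked that by eye in the side view and did not measure it.
- **Bystanders:** the mill, mug and jar look unmoved in the top view, and so does the tin. I did not measure them again at the end.
- **Gripper:** it is clear of everything, open, about 170 mm above the tin lids.

Camera fits and arm readings disagreed by about 1 to 3 mm, which is within the spacing margin. None of my checks failed.

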